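# Raise the low hose stand one hole and lay the hose bar

## Task

Set up the bench bar that carries the circulator's hoses: squeeze in the spring button of the lower of the two stands and raise its sleeve gently until the button pops fully out through the next hole, stopping when it locks: do not wrench the sleeve against the button or lift the stand's foot off the bench. Then lay the loose bar across the V heads of both stands, one head towards either end, so that it rests in both, and let go. Leave the higher stand as it is, and the things around too.

Things in the scene. Friction and masses are not known exactly. Their poses are not given: they have to be found in the camera images.
- low_stand: the lower stand, loose: round grey cast foot (140 mm across, 24 mm high, 3.2 kg), upright inner tube (25 mm square) fixed in it, and over that a sliding metal sleeve (30 mm square, 2 mm wall, at first 34 to 192 mm above the bench) with a V head on top. Origin: centre of the foot's underside; z up; y is the way the spring button points out of one flat face; the V groove runs along y too.
- low_grip (a point): point on the low stand's tube axis at the height of the button, 177 mm above the bench; it does not rise with the sleeve. y: the way the button points, z up. At first the button is in the sleeve's top hole, 15 mm below the sleeve's top. The V head ends 37 mm above the button and is 40 mm wide along x, 24 mm along y: both y faces of the sleeve are free for fingers from above.
- low_button: round-nosed steel spring button of the low stand, 10 mm across. Origin: its tip, 21 mm from the tube's axis when out, 6 mm proud of the sleeve's face, sleeve locked; y outwards. Pressed flush (6 mm, 4 N) by something flat on the face, its nose goes under the wall when the sleeve is pulled up with 15 to 22 N, its weight included; then it rubs lightly behind the wall (8 mm in) until a hole comes.
- low_sleeve (a joint): height of the low stand's sleeve over its start, m, up positive, at most 0.115. About 0.6 kg with head, 3 N of rubbing: let go between holes it sinks back. Three holes in a row (12 mm, 2 mm wider than the button); the next comes over the button after 40 to 65 mm: the button pops out and the sleeve stops hard; there 15 N of extra pull is too much. Let go, it sinks 1 to 3 mm and hangs on the button.
- low_head (a point): where the axis of the bar lies when it rests in the low stand's V head: on the sleeve's axis, 15 mm above the sleeve's top; it rises with the sleeve. y along the groove. The V is open upwards, 90 degrees, 37 mm wide at the mouth; its edges are 7 mm above this point.
- high_stand: the higher stand: as the low one, but its button is out in the second hole, and its V head stands on a screw stem 5 to 16 mm further out, so its head stays 5 to 16 mm higher than that of the low stand once raised: the bar slopes slightly. Origin: centre of the foot's underside; y along its V groove. The stands are about 240 mm apart along y.
- high_head (a point): where the axis of the bar lies when it rests in the V head of the high stand; y along the groove. The same V as on the low stand.
- bar_mid (a point): middle of the loose hose bar, on its axis: a round steel tube 16 mm in diameter with square grey plastic end caps (24 mm square, 22 mm long), 382 mm over all, 0.22 kg give or take a third, level on the bench on its caps, with its axis 12 mm above the bench. y runs along the bar.
- wash_bottle: white wash bottle with a red cap and a spout, 68 mm across, 200 mm high; origin at the centre of its underside. A bystander.
- beaker: clear beaker with pipettes in it, 80 mm across, pipettes up to 155 mm high; origin at the centre of its underside. A bystander.
- vial_rack: blue rack of small capped vials, 85 x 200 mm, 58 mm high; origin at the centre of its underside. A bystander.

How it is judged:
By the outcome, as a careful person would: the job done as asked, in the order asked, and still so for the second after the job is handed in, with the robot touching nothing.
It also fails if it takes over 72 s, if anything falls off the work surface, if the arm or the gripper's body presses on something with over 40 N, if the wrist force passes 120 N, or if a joint passes its speed limit or range.

## Robot

A 7-joint arm with a two-finger parallel gripper is mounted at the origin on the work surface. World frame = base frame: x ahead of the robot, y to its left, z up, the work surface at z = 0. Lengths are in mm, angles in rad, forces in N, time in s.
With the tool pointing down it reaches from about 400 to 925 mm from the base axis. Payload 4.1 kg.
Tool frame: the origin (TCP) lies on the centre line of the jaws, within the pads' length; the fingertips stand 17 mm ahead of it and the grasp point (between the pads) lies 2 mm behind it; z points along the fingers, y is the line along which they close (so a half turn about z gives the same grasp; the last joint's range is limited). The gripper opens to 85 mm and grips with 20 to 120 N. Pads are 22 mm wide; open, the fingers measure 114 mm over their backs; the gripper's body (76 mm by 85 mm) begins 54 mm behind the grasp point. The pads swing forward as they close: fully open they stand 13 mm farther back than shut.
Start: joints at [-1.307, 0.398, 0.045, 1.537, -0.019, 1.207, -0.051], TCP at [230.663, 607.735, 209.747] pointing down, gripper open.
Joint ranges: [-2.82, 2.82], [-0.49, 2.23], [-1.37, 1.46], [0, 2.46], [-1.36, 4.5], [0.23, 2], [-2.94, 2.94]. Speed limits (rad/s): [2.57, 2.57, 3.14, 3.14, 3.14, 3.14, 3.14].

## Interface

Orientations are given as [roll, pitch, yaw] about the fixed x, y, z axes, in that order (R = Rz(yaw) Ry(pitch) Rx(roll)).
In Python, from cell import robot gives the robot as it stands.
- The arm moves only by the tool move_arm, never from a script. Its argument "rows" is a list that holds one entry, the list of rows, each a list of 4 numbers: the shift along the tool's x, y, z in mm, then the turn about the tool's z in rad. A call has 1 to 20 rows; each row shifts and turns the commanded pose from where the row before left it, along the tool's axes as they then stand; what a row does not reach is not made up. A row lasts 1/12 s, in which the tool goes at most 41.7 mm and 7.16 degrees, less where a joint would pass 70% of its speed; a pose out of reach is approached as far as the arm can. A call with a gripper value outside its range is refused whole. "grip" is the finger opening in mm, from 0 to 85.4, set as the call begins (left out, the last holds). The fingers move at their own pace and stop on an object; "squeeze" is the grip in N (left out, the last holds). Time passes only in rows, so rows that do not move let the fingers close. It gives the time, the measured TCP pose, the force, the opening and the grip force at its end, in the units of the state.
- robot.state(): the state, without advancing time (a new reading comes with each control period).
- robot.capture(name): name is "scene" or "top"; returns the picture (420x560x3 uint8, red, green, blue); there is no depth.
- robot.camera_info(name): a dict with "mtx" (3x3 intrinsics, pixels), "D" ([k1, k2, p1, p2, k3] as OpenCV has them; the pictures are not rectified), "position" and "rotation" of the camera in the world. Camera axes: x right, y down, z forward; pixel columns grow to the right and rows downward; lengths in mm; the calibration is good to about 2 mm. A picture is of the moment at which its call begins. camera_info takes no time and is no camera call.
- robot.close_job(): hands the job in; it is judged then, once.
The state is a dict: "time_s": time; "joints": joint angles; "dq": joint speeds; "effort": joint torques, N m; "eef_pos": TCP position; "orientation": TCP orientation; "force": force on the tool from outside, world axes, zero at the start; "moment": the same for the moment, N m; "opening": finger opening in mm; "grip_force": force on a finger pad.
Only numpy, scipy, OpenCV 4.12 (cv2) and the standard library are available. Lean on these libraries where they do the work, as an engineer would, in place of code of your own. Each camera call takes 0.05 s, during which the arm holds its last target. There are 200 camera calls.

## Working session

There is one attempt and no reset: what is moved stays moved. The work goes in short steps, Python scripts to look and compute and a tool call to move; the robot and the scene stay as the last step left them, time stands still between calls to the robot, and variables do not carry over. Pictures are saved under pics/ and viewed, at most 10 in all, crops included, and the job is handed in when it is done.

Besides the shell and the picture viewer there is one more tool, called after "Emit:" by a JSON object that holds its "method" and its "body", one argument or row to a line. move_arm: Moves the arm, as the interface text tells. Its arguments: {"type":"object","properties":{"rows":{"type":"array","items":{"type":"array","items":{"type":"array","items":{"type":"number"}}}},"grip":{"type":"number"},"squeeze":{"type":"number"}},"required":["rows"]}

```bash
mkdir -p pics; ls; python3 - <<'E'
from cell import robot
import cv2
for n in("scene","top"):
    im=robot.capture(n); cv2.imwrite(f"pics/{n}0.png",im[:,:,::-1])
    c=robot.camera_info(n); print(n,c)
print(robot.state())
E
```

```text
pics
scene {'mtx': array([[441.09924846,   0.        , 277.32483068],
       [  0.        , 441.09924846, 206.56680649],
       [  0.        ,   0.        ,   1.        ]]), 'D': array([-0.03987997,  0.        ,  0.        ,  0.        ,  0.        ]), 'position': array([1179.98710229, -642.41995427, 1037.03835394]), 'rotation': array([-2.33736131, -0.01133431,  0.77865388])}
top {'mtx': array([[425.79360478,   0.        , 280.83454265],
       [  0.        , 425.79360478, 205.65063855],
       [  0.        ,   0.        ,   1.        ]]), 'D': array([0.01662932, 0.        , 0.        , 0.        , 0.        ]), 'position': array([ 378.45018756,  -24.66542238, 1401.44126906]), 'rotation': array([-2.98809695,  0.02826676, -1.56836642])}
{'time_s': 0.1, 'joints': array([-1.30701552,  0.39913264,  0.04507682,  1.53775924, -0.01868711,
        1.2069004 , -0.05069172]), 'dq': array([-4.47206142e-05, -1.99848561e-03,  9.81907737e-04, -4.98027891e-03,
        4.41279240e-04, -2.73225593e-06, -3.34255239e-05]), 'effort': array([ 3.34203178e-03, -4.76260185e+01,  1.36995580e+00, -2.54951012e+01,
        1.20053021e-02,  4.98562324e-03, -4.57899404e-06]), 'eef_pos': array([230.45935755, 607.12083338, 208.75643968]), 'orientation': array([-3.13982092e+00,  1.51207721e-04,  2.77889946e+00]), 'force': array([-0.42212391,  0.89998166,  0.75774191]), 'moment': array([-0.04143905, -0.00653207, -0.04480112]), 'grip_force': 0.0, 'opening': 85.36070316337079}
```

View pics/scene0.png

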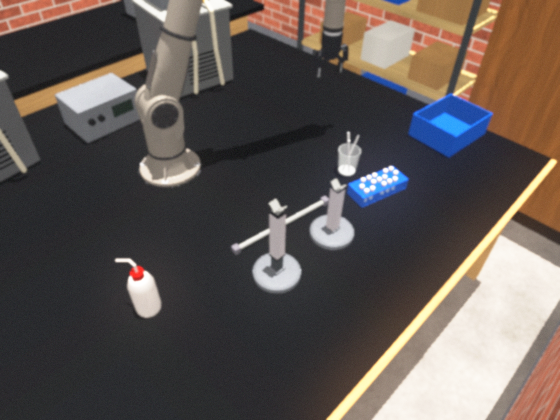

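View pics/top0.png

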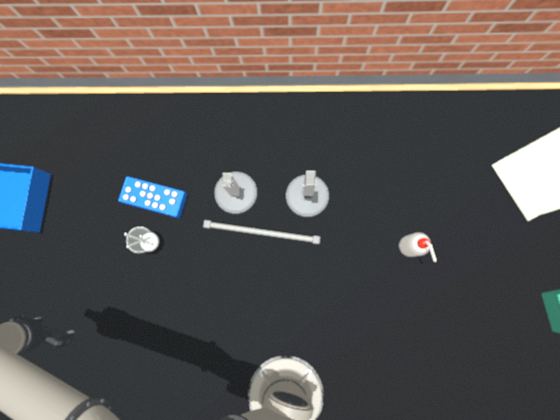

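The scene view shows the lower stand at right (332,230), the higher at left (277,270), and the bar behind them from (236,248) to (324,202). In the top view the lower stand is at (236,192), the higher at (307,195), and the bar runs from (207,225) to (316,240). I'll crop in and compute positions.

```bash
cat > h.py <<'E'
import numpy as np, cv2
from cell import robot
from scipy.spatial.transform import Rotation as R
def cam(n):
    c=robot.camera_info(n); return c["mtx"],c["D"],np.array(c["position"]),R.from_euler("xyz",c["rotation"]).as_matrix()
def ray(n,uv):
    K,D,p,M=cam(n); q=cv2.undistortPoints(np.array([[uv]],float),K,D)[0,0]
    d=M@np.array([q[0],q[1],1]); return p,d/np.linalg.norm(d)
def onz(n,uv,z):
    p,d=ray(n,uv); return p+d*(z-p[2])/d[2]
def proj(n,P):
    K,D,p,M=cam(n); P=np.atleast_2d(np.array(P,float))
    return cv2.projectPoints((P-p)@M,np.zeros(3),np.zeros(3),K,D)[0][:,0]
def tri(a,b):
    p,d=ray("scene",a);q,e=ray("top",b)
    s=np.linalg.lstsq(np.stack([d,-e],1),q-p,rcond=None)[0]
    A=p+s[0]*d;B=q+s[1]*e; return (A+B)/2,np.linalg.norm(A-B)
E
python3 - <<'E'
from h import *
t=cv2.imread("pics/top0.png"); s=cv2.imread("pics/scene0.png")
a=cv2.resize(t[160:250,180:340],None,fx=5,fy=5,interpolation=cv2.INTER_CUBIC)
b=cv2.resize(s[165:300,220:370],None,fx=4.4,fy=4.4,interpolation=cv2.INTER_CUBIC)
cv2.imwrite("pics/t1.png",a);cv2.imwrite("pics/s1.png",b)
print(proj("top",[[0,0,0]]),proj("scene",[[0,0,0]]))
for n,im in(("top",t),("scene",s)):
    g=cv2.cvtColor(im,cv2.COLOR_BGR2GRAY); m=(g>70).astype(np.uint8)
    for c in cv2.findContours(m,cv2.RETR_EXTERNAL,cv2.CHAIN_APPROX_NONE)[0]:
        x,y,w,h=cv2.boundingRect(c)
        if 200<cv2.contourArea(c)<6000: 
            r=cv2.minAreaRect(c); print(n,(x,y,w,h),cv2.contourArea(c),np.round(r[0]),np.round(r[1]))
E
```

```text
[[285.35147924 394.97580911]] [[170.05728305 166.84199598]]
top (228, 355, 96, 65) 4214.5 [276. 387.] [95. 64.]
top (0, 319, 120, 101) 5302.5 [ 40. 394.] [152.  78.]
top (541, 289, 19, 45) 521.0 [550. 311.] [44. 18.]
top (398, 231, 39, 32) 730.0 [418. 245.] [41. 27.]
top (123, 226, 37, 28) 738.0 [141. 239.] [28. 35.]
top (202, 219, 119, 26) 795.5 [261. 232.] [119.  10.]
top (118, 176, 68, 42) 1727.5 [152. 196.] [65. 29.]
top (214, 171, 44, 44) 1479.0 [236. 192.] [43. 43.]
top (285, 170, 45, 48) 1542.5 [307. 195.] [44. 44.]
top (0, 163, 50, 69) 2784.0 [ 22. 197.] [50. 65.]
top (491, 126, 69, 96) 3993.0 [542. 177.] [73. 79.]
scene (114, 257, 49, 62) 1444.5 [140. 284.] [69. 31.]
scene (337, 131, 26, 46) 764.5 [350. 154.] [45. 25.]
scene (0, 0, 121, 36) 2154.5 [60. 18.] [ 35. 120.]
```

View pics/t1.png

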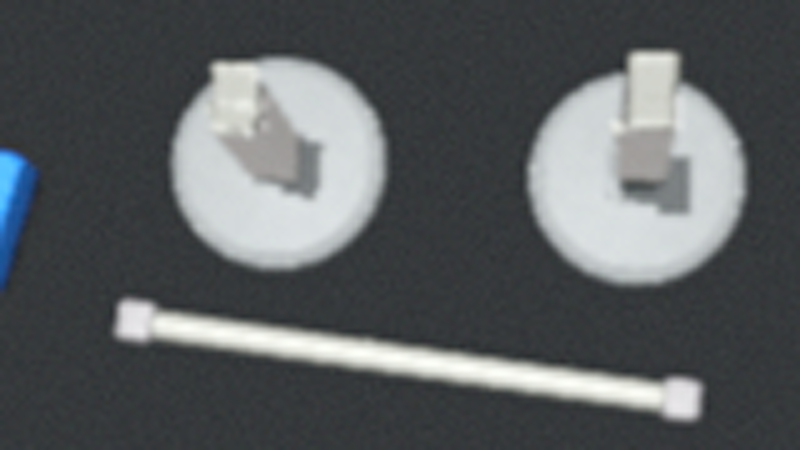

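View pics/s1.png

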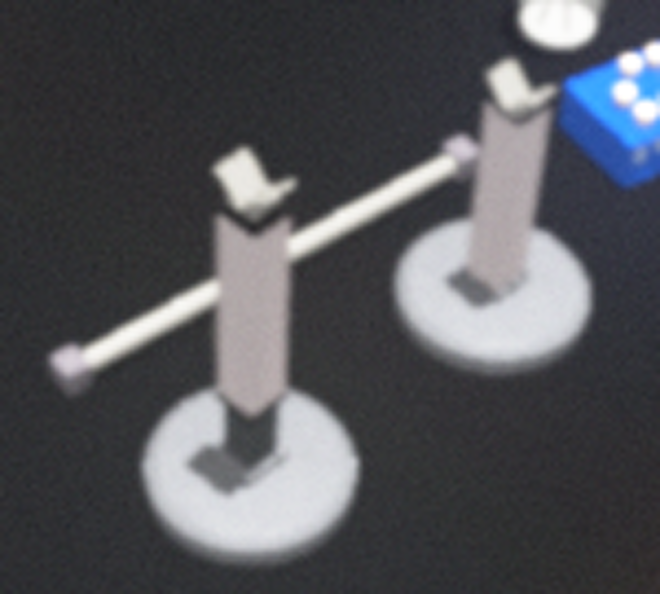

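The top crop shows the low V head at about (211–258, 62–135) and what looks like a small button mark on its −y side at (262,128). The high head is at (627–680, 52–130) and the bar cap centres are at (135,321) and (683,398). In the scene crop the head prongs are near (505,75)/(545,92) on the low stand and (238,168)/(285,190) on the high one.

```bash
python3 - <<'E'
from h import *
T=lambda u,v:(180+(u+.5)/5-.5,160+(v+.5)/5-.5)
S=lambda u,v:(220+(u+.5)/4.4-.5,165+(v+.5)/4.4-.5)
np.set_printoptions(precision=1,suppress=True)
b0=onz("top",T(135,321),14);b1=onz("top",T(683,398),14);print("bar top",b0,b1,(b0+b1)/2,np.linalg.norm(b1-b0),"len should 360")
b0=onz("scene",S(458,150),14);b1=onz("scene",S(71,368),14);print("bar scene",b0,b1,(b0+b1)/2,np.linalg.norm(b1-b0))
t=cv2.imread("pics/top0.png");s=cv2.imread("pics/scene0.png")
def foot(n,im,x0,y0,x1,y1,z=12):
    g=cv2.cvtColor(im,cv2.COLOR_BGR2GRAY)[y0:y1,x0:x1]; m=(g>75).astype(np.uint8)
    c=max(cv2.findContours(m,0,cv2.CHAIN_APPROX_NONE)[0],key=cv2.contourArea)[:,0]+[x0,y0]
    P=np.array([onz(n,p,z)[:2] for p in c.astype(float)])
    from scipy.optimize import least_squares
    r=least_squares(lambda q:np.hypot(P[:,0]-q[0],P[:,1]-q[1])-q[2],[*P.mean(0),70],loss="soft_l1",f_scale=2); return r.x
print("foot low top",foot("top",t,205,165,265,220),"high",foot("top",t,278,165,335,222))
# head corners (top of prongs, z=214 for low)
for u,v in((211,63),(258,62),(212,130),(254,135)): print("low head top cam",T(u,v),onz("top",T(u,v),214))
for z in(255,268,):
  for u,v in((628,52),(680,53),(613,122),(670,130)): print("high",z,onz("top",T(u,v),z))
# triangulate prong midpoints
print("low far prong",tri(S(505,70),T(235,63)),"near?",tri(S(540,95),T(235,132)))
E
```

```text
bar top [533.1 259.4  14. ] [ 482.5 -100.2   14. ] [507.8  79.6  14. ] 363.11044558616777 len should 360
bar scene [526.4 262.1  14. ] [481.5 -98.1  14. ] [503.9  82.   14. ] 362.9438754978251
foot low top [639.8 167.   72.6] high [629.7 -71.3  73. ]
low head top cam (221.8, 172.2) [659.6 179.  214. ]
low head top cam (231.2, 172.0) [660.  151.9 214. ]
low head top cam (222.0, 185.6) [620.4 177.5 214. ]
low head top cam (230.4, 186.6) [617.4 153.4 214. ]
high 255 [655.1 -58.8 255. ]
high 255 [654.4 -87.4 255. ]
high 255 [615.8 -50.3 255. ]
high 255 [611.2 -81.5 255. ]
high 268 [652.  -58.4 268. ]
high 268 [651.3 -86.7 268. ]
high 268 [613.1 -50.  268. ]
high 268 [608.6 -80.8 268. ]
low far prong (array([646.5, 153.5, 237.2]), np.float64(21.08742515097575)) near? (array([633.8, 177.8, 186.8]), np.float64(25.036090696303727))
```

```bash
python3 - <<'E'
from h import *
def avg(n): return np.mean([robot.capture(n).astype(float) for _ in range(8)],0)[:,:,::-1]
t=avg("top");s=avg("scene");np.save("t.npy",t);np.save("s.npy",s)
def crop(im,x,y,w,h,f): 
    c=im[y:y+h,x:x+w]; c=np.clip((c/255)**1.0*255,0,255).astype(np.uint8); return cv2.resize(c,None,fx=f,fy=f,interpolation=cv2.INTER_CUBIC)
out=np.zeros((600,800,3),np.uint8)
out[:300,:400]=crop(t,217,168,40,30,10)   # low top
out[:300,400:]=crop(t,290,166,40,30,10)   # high top
out[300:,:400]=crop(s,318,174,53,40,7.5)[:300,:400] if crop(s,318,174,53,40,7.5).shape[1]>=400 else cv2.resize(crop(s,318,174,53,40,7.5),(400,300))
out[300:,400:]=cv2.resize(crop(s,255,194,53,40,7.5),(400,300))
cv2.imwrite("pics/c2.png",out); print(crop(s,318,174,53,40,7.5).shape)
E
```

```text
(300, 398, 3)
```

View pics/c2.png

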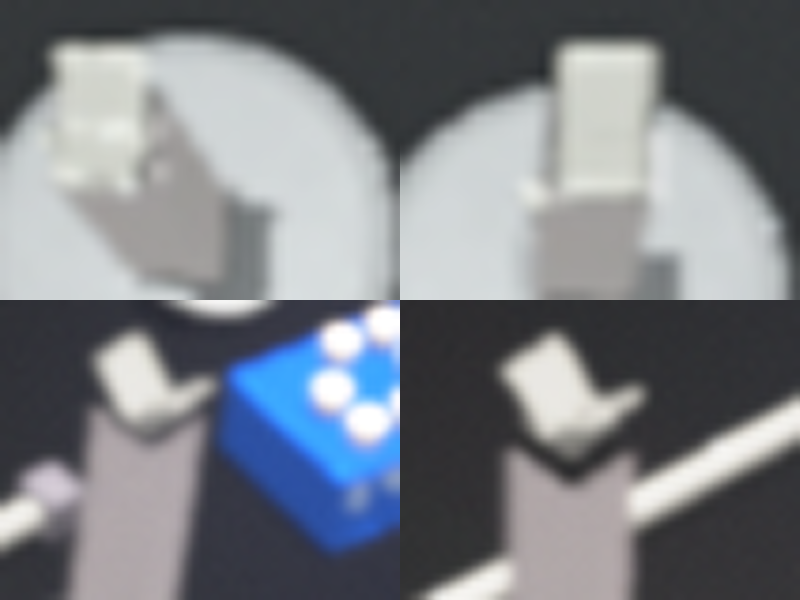

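The top crop shows the button at (155,165), pointing to −y. In the scene crops the sleeve-top corners show clearly: low at (90,405),(150,442),(208,415), high at (505,450),(572,485),(636,453).

```bash
python3 - <<'E'
from h import *
np.set_printoptions(precision=1,suppress=True)
Tl=lambda u,v:(217+(u+.5)/10-.5,168+(v+.5)/10-.5)
Th=lambda u,v:(290+(u-400+.5)/10-.5,166+(v+.5)/10-.5)
Sl=lambda u,v:(318+(u+.5)/7.5-.5,174+(v-300+.5)/7.5-.5)
Sh=lambda u,v:(255+(u-400+.5)*53/400-.5,194+(v-300+.5)*40/300-.5)
def pr(name,P):
    a,b,c=P; e1=b-a;e2=c-b
    print(name,a,b,c,"centre",(a+c)/2,"sides",np.linalg.norm(e1),np.linalg.norm(e2),"yaws",np.degrees(np.arctan2(e1[1],e1[0])),np.degrees(np.arctan2(e2[1],e2[0])))
pr("low",[onz("scene",Sl(*p),192) for p in((90,405),(150,442),(208,415))])
for z in (232,245): pr("high",[onz("scene",Sh(*p),z) for p in((505,450),(572,485),(636,453))])
L=[onz("top",Tl(*p),214) for p in((50,45),(147,47),(137,190),(57,187))];print(np.array(L),np.mean(L,0))
for z in(265,280):
  H=[onz("top",Th(*p),z) for p in((556,45),(660,45),(645,200),(528,195))];print(np.array(H),np.mean(H,0))
print("high head predicted from scene prongs:")
# vertical from tri of far prong top-edge
print(tri(Sh(530,350),Th(608,42)))
E
```

```text
low [621.3 153.2 192. ] [651.1 153.  192. ] [657.1 181.2 192. ] centre [639.2 167.2 192. ] sides 29.854879689690065 28.752263595020747 yaws -0.22255251719800698 78.04529915248659
high [601.6 -75.8 232. ] [629.6 -71.5 232. ] [634.2 -44.9 232. ] centre [617.9 -60.3 232. ] sides 28.395101089275915 26.997857273049434 yaws 8.619550619584155 80.25591994509442
high [610.9 -84.9 245. ] [638.5 -80.7 245. ] [643.  -54.5 245. ] centre [627.  -69.7 245. ] sides 27.936568508371437 26.561887802985364 yaws 8.619550619584043 80.25591994509449
[[660.  179.7 214. ]
 [659.3 151.8 214. ]
 [617.6 153.8 214. ]
 [618.5 176.7 214. ]] [638.8 165.5 214. ]
[[652.6 -58.3 265. ]
 [652.4 -86.7 265. ]
 [609.3 -82.2 265. ]
 [610.8 -50.5 265. ]] [631.3 -69.4 265. ]
[[648.9 -57.9 280. ]
 [648.8 -85.9 280. ]
 [606.3 -81.4 280. ]
 [607.7 -50.1 280. ]] [627.9 -68.8 280. ]
high head predicted from scene prongs:
(array([635.2, -80.2, 307.2]), np.float64(24.605211144320297))
```

```bash
cat >> h.py <<'E'
np.set_printoptions(precision=2,suppress=True)
def go(target,yaw=None):
    s=robot.state(); M=R.from_euler("xyz",s["orientation"]).as_matrix()
    d=M.T@(np.array(target,float)-s["eef_pos"])
    y=s["orientation"][2]; t=0 if yaw is None else -(((np.radians(yaw)-y)+np.pi)%(2*np.pi)-np.pi)
    print("t",s["time_s"],"pos",s["eef_pos"],"rpy",s["orientation"],"F",s["force"],"open",s["opening"],"gf",s["grip_force"]); print("tool delta",d,"turn",t)
E
```

Emit:
{"method": "move_arm", "body": {
  "rows": [
    [[0,0,-20,-0.1],[0,0,-20,-0.1],[0,0,-20,-0.111],[0,0,-10,0]]
  ]
}}

```text
time_s: 1.23
eef_pos: [231.1, 608.8, 282.6]
orientation: [3.138, 0.001, 3.092]
force: [0.1, 1.3, 0.5]
opening: 85.2
grip_force: 0.0
```

```bash
python3 -c "
from h import *
go([639,166.5,275],177)"
```

```text
t 1.2333 pos [231.07 608.79 282.61] rpy [3.14 0.   3.09] F [0.06 1.25 0.53] open 85.17197473272766 gf 0.0
tool delta [-429.53 -421.38    6.28] turn 0.00234464120617206
```

Emit:
{"method": "move_arm", "body": {
  "rows": [
    [[-10,-10,0,0],[-22,-22,0,0],[-24,-23,0,0],[-24,-23,0,0],[-24,-23,0,0],[-24,-23,0,0],[-24,-23,0,0],[-24,-23,0,0],[-24,-23,0,0],[-24,-23,0,0],[-24,-23,0,0],[-24,-23,0,0],[-24,-23,0,0],[-24,-23,0,0],[-24,-23,0,0],[-24,-24,0,0],[-24,-24,0,0],[-20,-20,0,0],[-10,-12,0,0],[-7.5,-8.4,0,0]]
  ]
}}

```text
time_s: 2.9
eef_pos: [638.4, 162.0, 278.1]
orientation: [-3.139, -0.002, 3.083]
force: [-0.2, 0.1, -0.5]
opening: 85.5
grip_force: 0.0
```

Emit:
{"method": "move_arm", "body": {
  "rows": [
    [[0,0,0,0],[0,0,0,0],[0,0,0,0]]
  ],
  "grip": 70
}}

```text
time_s: 3.15
eef_pos: [636.8, 168.4, 279.3]
orientation: [3.14, -0.001, 3.091]
force: [-0.4, 0.3, 0.7]
opening: 70.1
grip_force: 0.0
```

```bash
python3 -c "
from h import *
go([639,166.5,177],177)
out=np.zeros((480,800,3),np.uint8)
for i,(n,x,y) in enumerate((('top',205,150),('scene',300,130))):
    im=robot.capture(n)[:,:,::-1]; out[:,400*i:400*i+400]=cv2.resize(im[y:y+96,x:x+80],(400,480),interpolation=cv2.INTER_CUBIC)
cv2.imwrite('pics/c3.png',out)"
```

```text
t 3.15 pos [636.78 168.42 279.25] rpy [ 3.14 -0.    3.09] F [-0.41  0.28  0.68] open 70.11161336816512 gf 0.0
tool delta [ -2.46  -1.92 102.25] turn 0.0022460377607687043
```

View pics/c3.png

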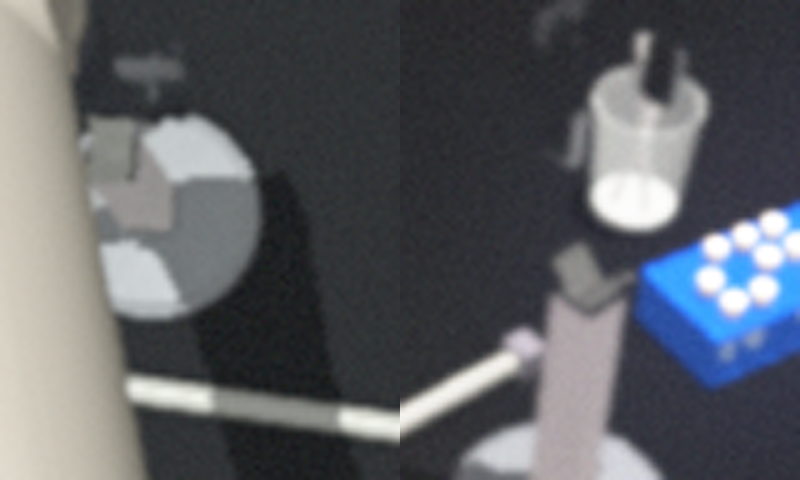

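The fingers straddle the head line, with fingertips near (575,165) and (665,105) in the scene crop. I'll check that against the projected TCP, then descend.

Emit:
{"method": "move_arm", "body": {
  "rows": [
    [[-1.2,-1,10,0],[-1.2,-1,12,0],[0,0,12,0],[0,0,12,0],[0,0,12,0],[0,0,12,0],[0,0,6,0],[0,0,0,0],[0,0,0,0]]
  ]
}}

```text
time_s: 4.0
eef_pos: [640.1, 164.5, 203.3]
orientation: [-3.141, -0.0, 3.09]
force: [0.2, -0.9, -0.1]
opening: 70.0
grip_force: 0.0
```

```bash
python3 -c "
from h import *
for y in (-35,35): print(proj('scene',[[636.8,168.4+y,265]]))
go([639,166.5,178],177)"
```

```text
[[331.79 173.63]]
[[347.55 162.53]]
t 4.0 pos [640.14 164.54 203.34] rpy [-3.14 -0.    3.09] F [ 0.19 -0.94 -0.14] open 70.01202782734595 gf 0.0
tool delta [ 1.23  1.9  25.34] turn 0.000594387715992184
```

Emit:
{"method": "move_arm", "body": {
  "rows": [
    [[0.6,1,8,0],[0.6,0.9,8,0],[0,0,8,0],[0,0,1,0],[0,0,0,0],[0,0,0,0],[0,0,0,0]]
  ]
}}

```text
time_s: 4.58
eef_pos: [639.5, 166.5, 179.1]
orientation: [3.141, 0.001, 3.09]
force: [-0.7, 0.5, 0.3]
opening: 70.0
grip_force: 0.0
```

```bash
python3 -c "
from h import *
go([639,166.5,178],177)
out=np.zeros((480,800,3),np.uint8)
for i,(n,x,y) in enumerate((('top',205,150),('scene',300,150))):
    im=robot.capture(n)[:,:,::-1]; out[:,400*i:400*i+400]=cv2.resize(im[y:y+96,x:x+80],(400,480),interpolation=cv2.INTER_CUBIC)
out=np.clip((out/255.)**.6*255,0,255)
cv2.imwrite('pics/c4.png',out)"
```

```text
t 4.5833 pos [639.46 166.53 179.14] rpy [3.14 0.   3.09] F [-0.68  0.49  0.34] open 70.02829464536327 gf 0.0
tool delta [ 0.46 -0.06  1.14] turn 0.0005172236705490718[ WARN:0@0.836] global loadsave.cpp:1063 imwrite_ Unsupported depth image for selected encoder is fallbacked to CV_8U.
```

View pics/c4.png

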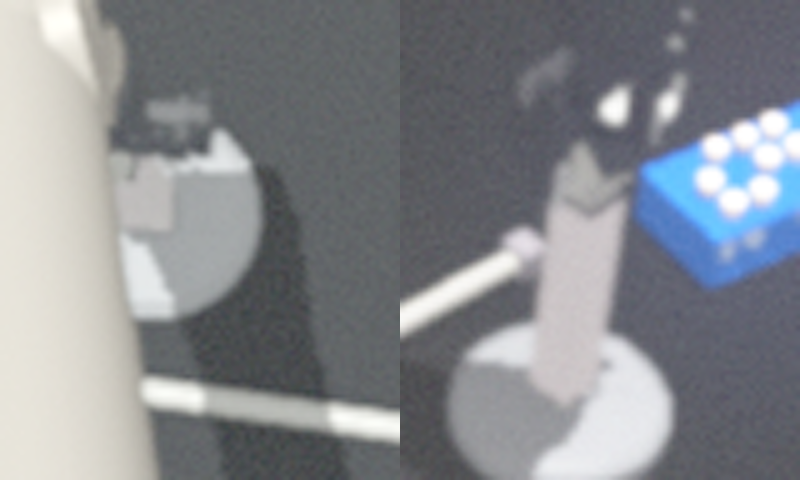

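The scene crop shows the finger shapes above the head, near (545,80) and (670,100), though the fingertips should be at sleeve height. I'll check the projections.

```bash
python3 -c "
from h import *
for P in ([639,131,162],[639,131,190],[639,131,240],[639,201,162],[639,201,240],[639,166,192],[639,166,24]): 
  a=proj('scene',P)[0]; b=proj('top',P)[0]; print(P,'scene',a,'crop',400+(a[0]-300)*5,(a[1]-150)*5,'top crop',(b[0]-205)*5,(b[1]-150)*5)
s=robot.capture('scene')[:,:,::-1]
o=np.clip((s[100:240,270:410]/255.)**.4*255,0,255).astype(np.uint8)
cv2.imwrite('pics/c5.png',cv2.resize(o,(560,560),interpolation=cv2.INTER_CUBIC))
"
```

```text
[639, 131, 162] scene [328.42 201.76] crop 542.0762096670592 258.8215820393383 top crop 177.85086591667223 164.51194585544727
[639, 131, 190] scene [329.31 194.63] crop 546.5610890016044 223.1449148652328 top crop 172.00202008567842 154.63154710362787
[639, 131, 240] scene [330.98 181.33] crop 554.9074344638027 156.63681232425063 top crop 160.88112246403284 135.84572491079982
[639, 201, 162] scene [343.46 190.45] crop 617.3136556774574 202.2363947886862 top crop 60.82749312906742 164.88930893840575
[639, 201, 240] scene [346.59 170.13] crop 632.9448252283379 100.63808254549741 top crop 36.31228627756215 136.2856185131649
[639, 166, 192] scene [337.12 188.39] crop 585.5894186001592 191.9461136744556 top crop 111.62966099246532 154.11070734137908
[639, 166, 24] scene [331.52 228.22] crop 557.5814905699423 391.0869985099662 top crop 150.4285034727704 207.66566397189933
```

View pics/c5.png

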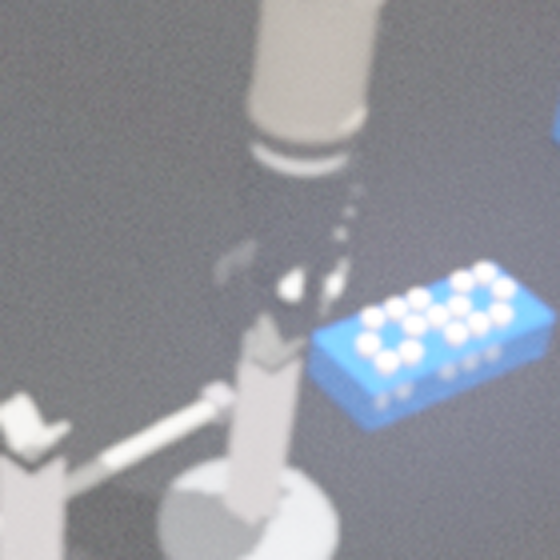

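Too dark to tell where the fingertips end. I'll difference against the earlier picture and also check the top view.

```bash
python3 -c "
from h import *
n=np.mean([robot.capture('scene').astype(float) for _ in range(10)],0)[:,:,::-1]; s=np.load('s.npy')
d=(n-s).mean(2)
print(np.round(n[172:212:2,314:334].mean(2)).astype(int))
o=np.clip(128+d[150:220,300:380]*4,0,255).astype(np.uint8)
o2=np.clip(n[150:220,300:380]*5,0,255).astype(np.uint8)
f=lambda x:cv2.resize(x,(400,350),interpolation=cv2.INTER_NEAREST)
cv2.imwrite('pics/c6.png',np.hstack([cv2.cvtColor(f(o),8),f(o2)]))
"
```

```text
[[ 46  47  46  47  48  47  47  47  47  48  48  49  49  47  47  47  48  49
   51  49]
 [ 47  47  47  47  47  48  46  46  46  46  46  46  46  46  47  48  49  49
   51  50]
 [ 46  48  48  48  49  48  47  46  45  46  45  47  46  47  46  48  49  50
   50  51]
 [ 48  47  47  49  48  48  47  48  46  48  47  48  47  47  46  48  49  49
   50  53]
 [ 47  48  48  47  49  48  49  48  48  48  47  47  47  47  48  47  48  48
   54  67]
 [ 48  47  48  48  48  49  49  49  49  49  48  48  47  47  48  49  54  68
   86 101]
 [ 48  48  48  49  49  48  49  49  49  50  48  50  48  48  49  52  68 100
  124 128]
 [ 48  48  49  48  49  49  49  50  50  50  49  50  47  48  49  57  81 112
  128 130]
 [ 49  48  49  49  50  49  50  49  49  49  51  50  50  50  50  62  90 119
  128 128]
 [ 48  49  49  49  48  50  50  50  50  50  50  50  54  55  61  80 111 134
  134 119]
 [ 49  49  49  49  49  50  49  50  51  51  52  50  51  53  66  99 138 158
  164 162]
 [ 49  50  50  50  50  51  50  51  54  57  62  61  57  56  71 111 151 166
  170 170]
 [ 50  50  50  48  50  54  66  93 122 150 169 163 134  96  88 120 153 167
  169 171]
 [ 50  50  49  50  53  66 105 155 189 204 208 207 198 179 156 149 160 167
  169 171]
 [ 50  51  53  65  89 127 167 191 196 190 192 194 186 169 158 159 166 169
  170 170]
 [ 85 117 157 194 223 234 238 236 224 189 148 129 119 117 133 156 166 170
  169 170]
 [221 233 237 238 233 225 206 180 152 128 109  99  95 101 128 155 167 170
  171 170]
 [235 228 211 186 157 125  93  70  59  59  66  65  67  90 128 157 167 169
  170 170]
 [171 139 105  76  59  52  50  51  50  51  51  54  65 100 140 162 168 170
  170 170]
 [ 66  54  50  49  50  50  50  52  52  52  53  54  70 110 150 166 170 169
  169 170]]
```

View pics/c6.png

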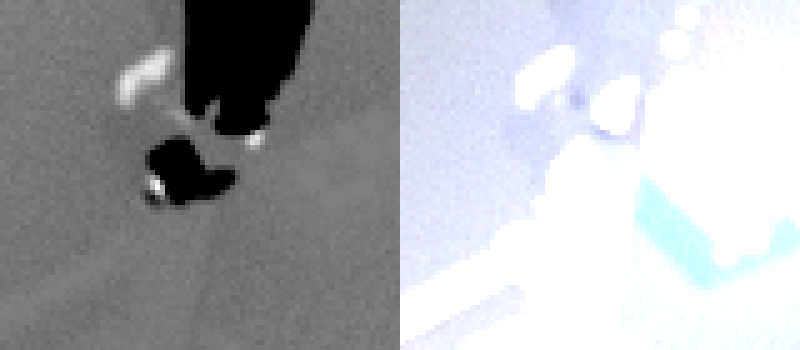

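```bash
python3 -c "
from h import *
c=np.array([230.5,607.1,0]);a=np.array([.355,.935,0])
for z in (196,205,240):
  for k in(-48,48): P=c+k*a+[0,0,z]; print(z,k,'scene',proj('scene',P)[0],'top',proj('top',P)[0])
t=np.load('t.npy');s=np.load('s.npy')
o=np.zeros((400,800,3),np.uint8)
o[:,:400]=cv2.resize(np.clip(s[30:90,305:365]*1.8,0,255).astype(np.uint8),(400,400),interpolation=cv2.INTER_CUBIC)
o[:,400:]=cv2.resize(np.clip(t[305:365,25:85]*1.8,0,255).astype(np.uint8),(400,400),interpolation=cv2.INTER_CUBIC)
cv2.imwrite('pics/c7.png',o)"
```

```text
196 -48 scene [315.92  87.33] top [ 80.65 331.78]
196 48 scene [337.53  82.56] top [ 49.5  319.01]
205 -48 scene [316.09  85.21] top [ 79.03 332.24]
205 48 scene [337.76  80.46] top [ 47.65 319.37]
240 -48 scene [316.74  76.82] top [ 72.47 334.11]
240 48 scene [338.71  72.16] top [ 40.16 320.84]
```

View pics/c7.png

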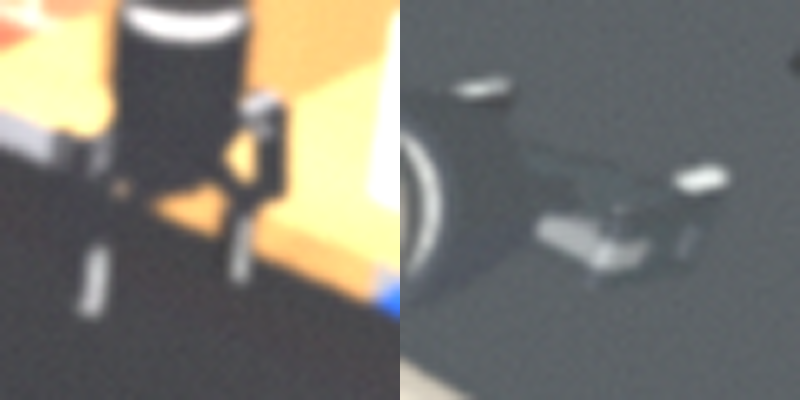

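The start picture shows the pads as light strips, with scene pixels (319.5,67)–(318.5,77) and (341,64)–(341,73). I'll triangulate the gripper features against the reported pose to settle the apparent height discrepancy.

```bash
python3 -c "
from h import *
S=lambda u,v:(305+u/6.667,30+v/6.667)
T=lambda u,v:(25+(u-400)/6.667,305+v/6.667)
for n,a,b in(('knuckle R',(262,103),(483,88)),('knuckle L',(75,140),(700,180)),('ring',(185,25),(345+60,190))): print(n,*tri(S(*a),T(*b)))
print(cam('scene')[2],cam('scene')[3]); 
# ring / base checks with known table objects: tri of bar caps
print('cap',tri((220+458.5/4.4-.5,165+150.5/4.4-.5),(180+135.5/5-.5,160+321.5/5-.5)))
print('cap2',tri((220+71.5/4.4-.5,165+368.5/4.4-.5),(180+683.5/5-.5,160+398.5/5-.5)))
print('headlow',tri((318+105/7.5,174+55/7.5),(217+5.2,168+4.5)), tri((318+135/7.5,174+33/7.5),(217+14.7,168+4.7)))
"
```

```text
knuckle R [278.69 598.05 368.12] 32.44326460692815
knuckle L [239.19 508.93 365.85] 9.60902579074158
ring [241.18 591.16 404.22] 10.122808127408996
[1179.99 -642.42 1037.04] [[ 0.71  0.49 -0.5 ]
 [ 0.7  -0.49  0.52]
 [ 0.01 -0.72 -0.69]]
cap (array([531.49, 256.99,  21.06]), np.float64(2.470099522821053))
cap2 (array([482.68, -99.65,  16.19]), np.float64(1.052544827739903))
headlow (array([642.22, 161.11, 229.63]), np.float64(36.487385419390954)) (array([648.14, 143.66, 249.24]), np.float64(4.308155868910645))
```

The triangulation doesn't settle it because the features don't match up between views. A gentle close will: the opening tells sleeve (30 mm) from head (24 mm).

Emit:
{"method": "move_arm", "body": {
  "rows": [
    [[0,0,0,0],[0,0,0,0],[0,0,0,0],[0,0,0,0],[0,0,0,0],[0,0,0,0]]
  ],
  "grip": 33,
  "squeeze": 20
}}

```text
time_s: 5.73
eef_pos: [639.1, 166.6, 178.7]
orientation: [3.141, 0.0, 3.09]
force: [-0.7, -0.4, -0.5]
opening: 33.1
grip_force: 0.0
```

```bash
python3 -c "
from h import *
go([639,166.5,178],177); print(robot.state()['moment'])
n=np.mean([robot.capture('scene').astype(float) for _ in range(6)],0)[:,:,::-1]; s=np.load('s.npy')
d=np.abs((n-s).mean(2))>8
for r in range(176,216,2): print(r,''.join('#' if x else '.' for x in d[r,315:365]))
"
```

```text
t 5.7333 pos [639.09 166.56 178.7 ] rpy [3.14 0.   3.09] F [-0.7  -0.4  -0.54] open 33.13132613316684 gf 0.0
tool delta [ 0.08 -0.07  0.7 ] turn 0.0006604587354783753
[0.   0.06 0.05]
176 ..............#............#####.##...............
178 ................########......####................
180 ..............##############..###.................
182 ..............##############..###.................
184 ...............#################..................
186 ...............##################.................
188 ..............#################...................
190 ...............#...#####..........................
192 ..................................................
194 ..................................................
196 ..................................................
198 ..................................................
200 ..................................................
202 ..................................................
204 ..................................................
206 ..................................................
208 ..................................................
210 ..................................................
212 ..................................................
214 ..................................................
```

The fingers are at 33 mm with no contact, yet the button makes the stand 36 mm wide, and the scene difference ends at row 190, the sleeve top. So the pads are higher than the pose suggests. I'll open, go down a little and look again; there is enough clearance for that either way.

Emit:
{"method": "move_arm", "body": {
  "rows": [
    [[0,0,0,0],[0,0,0,0],[0,0,0,0],[0,0,4,0],[0,0,4,0],[0,0,4,0],[0,0,0,0],[0,0,0,0]]
  ],
  "grip": 56
}}

```text
time_s: 6.7
eef_pos: [638.7, 166.5, 166.1]
orientation: [-3.141, -0.001, 3.09]
force: [0.4, 1.0, 0.6]
opening: 55.6
grip_force: 0.0
```

```bash
cat > d.py <<'E'
from h import *
go([639,166.5,178],177); print(robot.state()['moment'])
n=np.mean([robot.capture('scene').astype(float) for _ in range(6)],0)[:,:,::-1]; s=np.load('s.npy')
d=np.abs((n-s).mean(2))>8
for r in range(160,216,2): print(r,''.join('#' if x else '.' for x in d[r,315:365]))
E
python3 d.py
```

```text
t 6.7 pos [638.71 166.45 166.07] rpy [-3.14 -0.    3.09] F [0.37 0.98 0.61] open 55.642107132530505 gf 0.0
tool delta [ -0.27   0.06 -11.93] turn 0.0006546405396434807
[-0.07  0.   -0.01]
160 .....................########################.....
162 .....................########################.....
164 ................###..#######################......
166 .............#####....######################......
168 ..........########....#####################.......
170 ........#########.....####################........
172 ........####..........###################.........
174 .........##.............###############...........
176 ...........................##########.............
178 .................#######........####..............
180 ..............###########..####..###..............
182 ..............############.####.###...............
184 ..............##################.#................
186 ...............##################.................
188 ............##################....................
190 ............######.#####.#........................
192 .............########.............................
194 ..............######..............................
196 ..................................................
198 ..................................................
200 ..................................................
202 ..................................................
204 ..................................................
206 ..................................................
208 ..................................................
210 ..................................................
212 ..................................................
214 ..................................................
```

The left fingertip now shows at px (329–335, row ~195), i.e. z ≈ 185, so the gripper sits about 28 mm higher than reported. I'll continue to TCP z ≈ 151.

Emit:
{"method": "move_arm", "body": {
  "rows": [
    [[0,0,3,0],[0,0,3,0],[0,0,3,0],[0,0,2,0],[0,0,0,0],[0,0,0,0]]
  ]
}}

```text
time_s: 7.5
eef_pos: [638.9, 166.5, 155.4]
orientation: [-3.141, -0.0, 3.09]
force: [-0.9, 0.1, 0.6]
opening: 55.8
grip_force: 0.0
```

```bash
python3 d.py
```

```text
t 7.5 pos [638.93 166.49 155.4 ] rpy [-3.14 -0.    3.09] F [-0.86  0.12  0.55] open 55.77725030471094 gf 0.0
tool delta [ -0.06   0.01 -22.6 ] turn 0.0006549883134328027
[-0.01 -0.04 -0.09]
160 .....................########################.....
162 .....................########################.....
164 .....................#######################......
166 ......................######################......
168 ..............#####...#####################.......
170 ............######..#.#####################.......
172 .........########.....####################........
174 ........#####...........#################.........
176 ........###........#........##########............
178 .........#.......#######........####..............
180 ..............###########..####.####..............
182 ..............############.####.###...............
184 ..............#####################...............
186 ...............###################................
188 ............###################...................
190 .............#####.#####..........................
192 .............########.............................
194 .............########.............................
196 .............#######..............................
198 ..................................................
200 ..................................................
202 ..................................................
204 ..................................................
206 ..................................................
208 ..................................................
210 ..................................................
212 ..................................................
214 ..................................................
```

Emit:
{"method": "move_arm", "body": {
  "rows": [
    [[0,0,2,0],[0,0,2,0],[0,0,2,0],[0,0,2,0],[0,0,0,0]]
  ]
}}

```text
time_s: 8.22
eef_pos: [638.7, 166.5, 147.0]
orientation: [-3.141, -0.001, 3.09]
force: [-0.1, 0.5, -0.1]
opening: 55.7
grip_force: 0.0
```

Emit:
{"method": "move_arm", "body": {
  "rows": [
    [[0,0,0,0],[0,0,0,0],[0,0,0,0],[0,0,0,0],[0,0,0,0],[0,0,0,0]]
  ],
  "grip": 34,
  "squeeze": 20
}}

```text
time_s: 8.72
eef_pos: [639.3, 167.8, 148.0]
orientation: [3.14, 0.001, 3.091]
force: [-0.4, 3.1, 1.2]
opening: 33.7
grip_force: 1.8
```

```bash
python3 d.py|grep -v -e '\.\{50\}' | sed '3,14d'
```

```text
t 8.7167 pos [639.25 167.76 148.  ] rpy [3.14 0.   3.09] F [-0.37  3.07  1.19] open 33.70695126831204 gf 1.772126778960228
tool delta [  0.17  -1.22 -30.  ] turn 0.0013507793619549346
182 ..............##############..###.................
184 ..............#################...................
186 ...............################...................
188 .............################.##..................
190 .............###########.....###..................
192 .............########.............................
194 .............##########...........................
196 .............##########...........................
198 ...............#######............................
```

Contact is on the +y pad, so the sleeve is about 2 mm further to +y. I'll reopen slightly, shift, go a bit lower and check the tip height.

Emit:
{"method": "move_arm", "body": {
  "rows": [
    [[0,0,0,0],[0,0.8,0,0],[0,1,2,0],[0,0,2,0],[0,0,2,0],[0,0,0,0],[0,0,0,0]]
  ],
  "grip": 44
}}

```text
time_s: 9.6
eef_pos: [639.0, 167.7, 141.3]
orientation: [-3.141, -0.001, 3.089]
force: [0.2, 0.4, 0.9]
opening: 44.2
grip_force: 0.0
```

```bash
python3 d.py|grep -v -e '\.\{50\}' | sed '3,14d'; python3 -c "
from h import *
for z in(155,165,175):print(z,proj('scene',[[650,146,z],[628,146,z]]))"
```

```text
t 9.6 pos [638.98 167.71 141.3 ] rpy [-3.14 -0.    3.09] F [0.24 0.42 0.86] open 44.16512443204588 gf 0.0
tool delta [ -0.06  -1.24 -36.7 ] turn 0.00020272439852542234
182 ..............############.#...##.................
184 ..............#################.##................
186 ...............################.##................
188 .............####################.................
190 .............###########......###.................
192 .............##########........#..................
194 .............#########............................
196 .............#########............................
198 .............#########............................
200 ..............#######.............................
155 [[334.39 202.87]
 [328.59 199.21]]
165 [[334.74 200.37]
 [328.91 196.71]]
175 [[335.09 197.84]
 [329.22 194.18]]
```

The tip is at row ~201, z ≈ 161, so the pads cover the button. Closing now.

Emit:
{"method": "move_arm", "body": {
  "rows": [
    [[0,0,0,0],[0,0,0,0],[0,0,0,0],[0,0,0,0],[0,0,0,0],[0,0,0,0],[0,0,0,0],[0,0,0,0]]
  ],
  "grip": 20,
  "squeeze": 30
}}

```text
time_s: 10.57
eef_pos: [639.2, 166.8, 141.6]
orientation: [-3.14, -0.0, 3.089]
force: [-0.2, -5.3, 0.9]
opening: 29.3
grip_force: 36.3
```

Emit:
{"method": "move_arm", "body": {
  "rows": [
    [[0,-0.8,0,0],[0,0,-0.5,0],[0,0,-0.5,0],[0,0,0,0]]
  ]
}}

```text
time_s: 10.9
eef_pos: [639.2, 166.8, 141.7]
orientation: [-3.14, -0.0, 3.089]
force: [2.0, -4.6, -7.0]
opening: 29.3
grip_force: 35.5
```

Emit:
{"method": "move_arm", "body": {
  "rows": [
    [[0,0,-0.5,0],[0,0,-0.5,0],[0,0,0,0]]
  ]
}}

```text
time_s: 11.15
eef_pos: [639.1, 166.8, 142.0]
orientation: [-3.14, -0.0, 3.09]
force: [2.6, -4.9, -9.2]
opening: 29.3
grip_force: 35.1
```

Emit:
{"method": "move_arm", "body": {
  "rows": [
    [[0,0,-0.5,0],[0,0,-0.5,0],[0,0,0,0]]
  ]
}}

```text
time_s: 11.4
eef_pos: [639.1, 166.8, 142.7]
orientation: [-3.14, -0.0, 3.09]
force: [2.8, -4.4, -10.4]
opening: 29.4
grip_force: 34.9
```

Emit:
{"method": "move_arm", "body": {
  "rows": [
    [[0,0,-0.5,0],[0,0,-0.5,0],[0,0,0,0]]
  ]
}}

```text
time_s: 11.65
eef_pos: [639.1, 166.8, 143.7]
orientation: [-3.14, -0.0, 3.089]
force: [4.0, -4.1, -10.0]
opening: 29.5
grip_force: 34.9
```

Emit:
{"method": "move_arm", "body": {
  "rows": [
    [[0,0,-0.5,0],[0,0,0,0]]
  ]
}}

```text
time_s: 11.82
eef_pos: [639.1, 166.8, 144.1]
orientation: [-3.14, -0.0, 3.089]
force: [3.7, -4.4, -11.4]
opening: 29.2
grip_force: 34.8
```

Emit:
{"method": "move_arm", "body": {
  "rows": [
    [[0,0,-0.5,0],[0,0,-0.5,0],[0,0,0,0]]
  ]
}}

```text
time_s: 12.07
eef_pos: [639.1, 166.8, 145.1]
orientation: [-3.14, -0.0, 3.09]
force: [4.4, -4.4, -11.2]
opening: 29.3
grip_force: 34.7
```

Emit:
{"method": "move_arm", "body": {
  "rows": [
    [[0,0,-0.5,0],[0,0,-0.5,0],[0,0,0,0]]
  ]
}}

```text
time_s: 12.32
eef_pos: [639.1, 166.8, 146.2]
orientation: [-3.14, -0.0, 3.089]
force: [4.8, -5.0, -10.1]
opening: 29.3
grip_force: 34.7
```

Emit:
{"method": "move_arm", "body": {
  "rows": [
    [[0,0,-0.5,0],[0,0,-0.5,0],[0,0,0,0]]
  ]
}}

```text
time_s: 12.57
eef_pos: [639.1, 166.8, 147.0]
orientation: [-3.14, -0.001, 3.089]
force: [3.8, -3.7, -10.1]
opening: 29.3
grip_force: 34.6
```

Emit:
{"method": "move_arm", "body": {
  "rows": [
    [[0,0,-1,0],[0,0,-1,0],[0,0,-1,0],[0,0,-1,0],[0,0,-1,0],[0,0,-1,0],[0,0,-1,0],[0,0,-1,0],[0,0,0,0]]
  ]
}}

```text
time_s: 13.32
eef_pos: [639.1, 166.8, 155.5]
orientation: [-3.14, -0.0, 3.089]
force: [2.8, -5.5, -8.7]
opening: 29.6
grip_force: 34.8
```

```bash
python3 - <<'E'
from h import *
n=np.mean([robot.capture('scene').astype(float) for _ in range(6)],0)[:,:,::-1]; s=np.load('s.npy')
a=np.vstack([x[195:245,310:360] for x in (s,n)]); 
o=np.hstack([cv2.resize(x[180:245,305:360].clip(0,255).astype(np.uint8),(400,473),interpolation=cv2.INTER_CUBIC) for x in(s,n)])
cv2.imwrite('pics/c8.png',o)
E
```

```text
(no output)
```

View pics/c8.png

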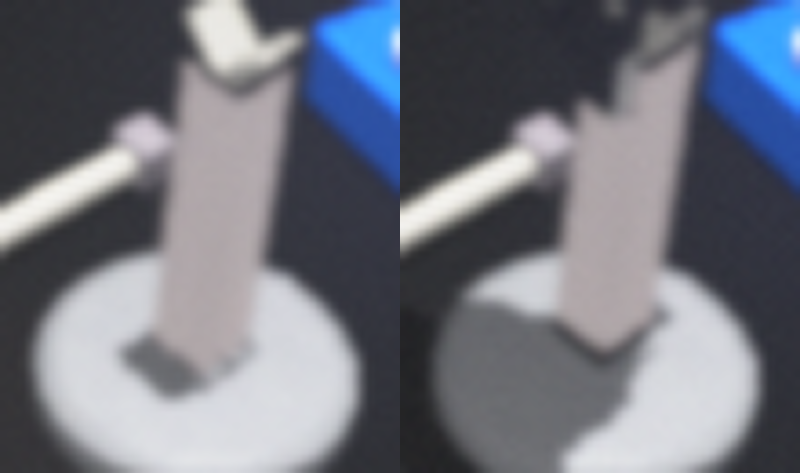

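The right half shows the sleeve rising: its bottom tip moved from about (205,375) to (605,350), roughly 13 mm, and the foot hasn't moved. That was one picture past the view limit, so from here I work by numbers only.

Emit:
{"method": "move_arm", "body": {
  "rows": [
    [[0,0,-1.2,0],[0,0,-1.2,0],[0,0,-1.2,0],[0,0,-1.2,0],[0,0,-1.2,0],[0,0,-1.2,0],[0,0,-1.2,0],[0,0,-1.2,0],[0,0,-1.2,0],[0,0,-1.2,0],[0,0,-1.2,0],[0,0,-1.2,0],[0,0,-1.2,0],[0,0,-1.2,0],[0,0,-1.2,0],[0,0,-1.2,0],[0,0,-1.2,0],[0,0,-1.2,0],[0,0,-1,0],[0,0,0,0]]
  ]
}}

```text
time_s: 15.28
eef_pos: [639.1, 166.8, 178.1]
orientation: [-3.14, -0.001, 3.089]
force: [1.7, -3.8, -7.0]
opening: 29.5
grip_force: 34.8
```

Emit:
{"method": "move_arm", "body": {
  "rows": [
    [[0,0,-0.5,0],[0,0,-0.5,0],[0,0,-0.5,0]]
  ]
}}

```text
time_s: 15.53
eef_pos: [639.0, 166.9, 179.1]
orientation: [-3.14, -0.001, 3.09]
force: [4.9, -4.3, -10.6]
opening: 29.3
grip_force: 34.4
```

Emit:
{"method": "move_arm", "body": {
  "rows": [
    [[0,0,-0.5,0],[0,0,-0.5,0]]
  ]
}}

```text
time_s: 15.7
eef_pos: [639.0, 166.9, 180.1]
orientation: [-3.14, -0.001, 3.09]
force: [4.1, -3.1, -10.9]
opening: 29.4
grip_force: 34.5
```

Emit:
{"method": "move_arm", "body": {
  "rows": [
    [[0,0,-0.5,0],[0,0,-0.5,0]]
  ]
}}

```text
time_s: 15.87
eef_pos: [639.0, 166.9, 181.1]
orientation: [-3.14, -0.001, 3.089]
force: [3.8, -4.4, -9.2]
opening: 29.2
grip_force: 34.6
```

Emit:
{"method": "move_arm", "body": {
  "rows": [
    [[0,0,-0.5,0],[0,0,-0.5,0]]
  ]
}}

```text
time_s: 16.03
eef_pos: [639.0, 166.9, 182.1]
orientation: [-3.14, -0.001, 3.09]
force: [3.1, -4.4, -10.5]
opening: 29.5
grip_force: 34.5
```

Emit:
{"method": "move_arm", "body": {
  "rows": [
    [[0,0,-0.5,0],[0,0,-0.5,0]]
  ]
}}

```text
time_s: 16.2
eef_pos: [639.0, 166.9, 183.1]
orientation: [-3.14, -0.001, 3.09]
force: [4.5, -3.5, -8.8]
opening: 29.3
grip_force: 34.6
```

Emit:
{"method": "move_arm", "body": {
  "rows": [
    [[0,0,-0.5,0],[0,0,-0.5,0],[0,0,-0.4,0]]
  ]
}}

```text
time_s: 16.45
eef_pos: [639.0, 166.9, 184.5]
orientation: [-3.14, -0.001, 3.09]
force: [3.9, -3.9, -11.3]
opening: 29.6
grip_force: 34.4
```

Emit:
{"method": "move_arm", "body": {
  "rows": [
    [[0,0,-0.5,0],[0,0,-0.5,0],[0,0,-0.4,0]]
  ]
}}

```text
time_s: 16.7
eef_pos: [639.0, 166.9, 185.8]
orientation: [-3.14, -0.001, 3.09]
force: [4.1, -4.4, -10.4]
opening: 29.4
grip_force: 34.7
```

Emit:
{"method": "move_arm", "body": {
  "rows": [
    [[0,0,-0.5,0],[0,0,-0.5,0],[0,0,-0.5,0]]
  ]
}}

```text
time_s: 16.95
eef_pos: [639.0, 166.9, 187.3]
orientation: [-3.14, -0.001, 3.09]
force: [3.8, -4.9, -9.9]
opening: 29.2
grip_force: 34.6
```

Emit:
{"method": "move_arm", "body": {
  "rows": [
    [[0,0,-0.5,0],[0,0,-0.5,0],[0,0,-0.5,0]]
  ]
}}

```text
time_s: 17.2
eef_pos: [639.0, 166.9, 188.8]
orientation: [-3.14, -0.001, 3.09]
force: [4.3, -3.5, -12.1]
opening: 29.4
grip_force: 34.4
```

Emit:
{"method": "move_arm", "body": {
  "rows": [
    [[0,0,-0.5,0],[0,0,-0.5,0]]
  ]
}}

```text
time_s: 17.37
eef_pos: [639.0, 166.9, 189.9]
orientation: [-3.14, -0.001, 3.09]
force: [3.2, -3.2, -10.6]
opening: 28.9
grip_force: 34.5
```

Emit:
{"method": "move_arm", "body": {
  "rows": [
    [[0,0,-0.5,0],[0,0,-0.5,0],[0,0,-0.5,0]]
  ]
}}

```text
time_s: 17.62
eef_pos: [639.0, 167.0, 191.3]
orientation: [-3.14, -0.001, 3.09]
force: [3.2, -4.0, -10.5]
opening: 28.9
grip_force: 34.6
```

Emit:
{"method": "move_arm", "body": {
  "rows": [
    [[0,0,-0.5,0],[0,0,-0.5,0],[0,0,-0.5,0]]
  ]
}}

```text
time_s: 17.87
eef_pos: [639.0, 166.9, 192.8]
orientation: [-3.14, -0.001, 3.09]
force: [3.7, -4.1, -9.6]
opening: 29.5
grip_force: 34.6
```

Emit:
{"method": "move_arm", "body": {
  "rows": [
    [[0,0,-0.5,0],[0,0,-0.5,0],[0,0,-0.5,0]]
  ]
}}

```text
time_s: 18.12
eef_pos: [639.0, 166.9, 194.5]
orientation: [-3.14, -0.001, 3.089]
force: [4.1, -4.4, -9.7]
opening: 29.1
grip_force: 34.6
```

Emit:
{"method": "move_arm", "body": {
  "rows": [
    [[0,0,-0.5,0],[0,0,-0.5,0],[0,0,-0.5,0]]
  ]
}}

```text
time_s: 18.37
eef_pos: [639.2, 166.8, 196.7]
orientation: [-3.14, -0.001, 3.089]
force: [1.7, -4.7, -7.6]
opening: 29.5
grip_force: 34.9
```

Emit:
{"method": "move_arm", "body": {
  "rows": [
    [[0,0,-0.4,0],[0,0,0,0]]
  ]
}}

```text
time_s: 18.53
eef_pos: [639.2, 166.8, 198.2]
orientation: [-3.141, -0.0, 3.089]
force: [0.6, -6.0, -3.2]
opening: 29.5
grip_force: 35.3
```

Emit:
{"method": "move_arm", "body": {
  "rows": [
    [[0,0,-0.3,0],[0,0,0,0]]
  ]
}}

```text
time_s: 18.7
eef_pos: [639.2, 166.8, 198.5]
orientation: [-3.141, -0.0, 3.089]
force: [1.7, -4.0, -4.1]
opening: 29.6
grip_force: 35.1
```

Emit:
{"method": "move_arm", "body": {
  "rows": [
    [[0,0,-0.5,0],[0,0,0,0]]
  ]
}}

```text
time_s: 18.87
eef_pos: [639.1, 166.8, 198.6]
orientation: [-3.14, -0.0, 3.089]
force: [1.4, -5.1, -5.4]
opening: 29.4
grip_force: 35.0
```

Emit:
{"method": "move_arm", "body": {
  "rows": [
    [[0,0,-0.5,0],[0,0,0,0],[0,0,0,0]]
  ]
}}

```text
time_s: 19.12
eef_pos: [639.1, 166.9, 198.8]
orientation: [-3.14, -0.0, 3.089]
force: [1.7, -3.8, -7.1]
opening: 29.2
grip_force: 34.9
```

Emit:
{"method": "move_arm", "body": {
  "rows": [
    [[0,0,-0.5,0],[0,0,0,0],[0,0,0,0]]
  ]
}}

```text
time_s: 19.37
eef_pos: [639.1, 166.9, 199.1]
orientation: [-3.14, -0.0, 3.089]
force: [2.1, -5.3, -7.2]
opening: 29.7
grip_force: 34.8
```

Emit:
{"method": "move_arm", "body": {
  "rows": [
    [[0,0,-0.5,0],[0,0,-0.3,0],[0,0,0,0]]
  ]
}}

```text
time_s: 19.62
eef_pos: [639.1, 166.9, 199.7]
orientation: [-3.14, -0.001, 3.09]
force: [3.0, -4.3, -7.8]
opening: 29.5
grip_force: 34.6
```

Emit:
{"method": "move_arm", "body": {
  "rows": [
    [[0,0,-0.5,0],[0,0,-0.3,0],[0,0,0,0]]
  ]
}}

```text
time_s: 19.87
eef_pos: [639.1, 166.9, 200.4]
orientation: [-3.14, -0.001, 3.09]
force: [2.5, -5.4, -8.0]
opening: 29.3
grip_force: 34.6
```

Emit:
{"method": "move_arm", "body": {
  "rows": [
    [[0,0,-0.5,0],[0,0,0,0]]
  ]
}}

```text
time_s: 20.03
eef_pos: [639.1, 166.9, 201.0]
orientation: [-3.14, -0.001, 3.09]
force: [3.0, -4.6, -8.1]
opening: 29.2
grip_force: 34.6
```

Emit:
{"method": "move_arm", "body": {
  "rows": [
    [[0,0,-0.5,0],[0,0,0,0]]
  ]
}}

```text
time_s: 20.2
eef_pos: [639.0, 166.9, 201.3]
orientation: [-3.14, -0.001, 3.09]
force: [3.5, -4.0, -9.1]
opening: 29.7
grip_force: 34.6
```

Emit:
{"method": "move_arm", "body": {
  "rows": [
    [[0,0,-0.5,0],[0,0,-0.2,0],[0,0,0,0]]
  ]
}}

```text
time_s: 20.45
eef_pos: [639.0, 167.0, 201.4]
orientation: [-3.14, -0.001, 3.09]
force: [3.9, -4.3, -10.5]
opening: 29.6
grip_force: 34.3
```

Emit:
{"method": "move_arm", "body": {
  "rows": [
    [[0,0,-0.5,0],[0,0,0,0],[0,0,0,0]]
  ]
}}

```text
time_s: 20.7
eef_pos: [638.9, 167.1, 201.6]
orientation: [-3.14, -0.001, 3.09]
force: [3.4, -3.0, -11.7]
opening: 29.6
grip_force: 34.2
```

Force climbs with little motion, so it's at the stop. I'll ease down and check that it hangs on the button.

Emit:
{"method": "move_arm", "body": {
  "rows": [
    [[0,0,1,0],[0,0,1,0],[0,0,1,0],[0,0,1,0],[0,0,0,0]]
  ]
}}

```text
time_s: 21.12
eef_pos: [639.2, 166.8, 200.0]
orientation: [-3.141, -0.0, 3.089]
force: [1.9, -5.5, -3.5]
opening: 29.4
grip_force: 35.3
```

Emit:
{"method": "move_arm", "body": {
  "rows": [
    [[0,0,0.5,0],[0,0,0.5,0],[0,0,0,0]]
  ]
}}

```text
time_s: 21.37
eef_pos: [639.2, 166.8, 199.2]
orientation: [-3.141, 0.0, 3.089]
force: [1.1, -5.0, -2.2]
opening: 29.9
grip_force: 35.5
```

Emit:
{"method": "move_arm", "body": {
  "rows": [
    [[0,0,0.5,0],[0,0,0.5,0],[0,0,0,0]]
  ]
}}

```text
time_s: 21.62
eef_pos: [639.2, 166.8, 198.6]
orientation: [-3.141, 0.0, 3.089]
force: [0.2, -4.7, -1.3]
opening: 29.7
grip_force: 35.5
```

Emit:
{"method": "move_arm", "body": {
  "rows": [
    [[0,0,0.5,0],[0,0,0.5,0],[0,0,0,0]]
  ]
}}

```text
time_s: 21.87
eef_pos: [639.2, 166.8, 198.3]
orientation: [-3.141, 0.0, 3.089]
force: [-1.1, -5.3, 1.6]
opening: 29.3
grip_force: 35.9
```

It hangs on the button with about 3 mm of play, so it's locked. Release and rise.

Emit:
{"method": "move_arm", "body": {
  "rows": [
    [[0,0,0,0],[0,0,0,0],[0,0,0,0],[0,0,0,0],[0,0,-5,0],[0,0,-15,0],[0,0,-20,0],[0,0,-20,0],[0,0,-20,0],[0,0,-5,0],[0,0,0,0]]
  ],
  "grip": 60
}}

```text
time_s: 22.78
eef_pos: [640.3, 168.0, 284.4]
orientation: [3.14, 0.004, 3.09]
force: [0.1, -0.4, -0.5]
opening: 60.1
grip_force: 0.0
```

```bash
python3 - <<'E'
from h import *
go([506,81,150],82); print(robot.state()['joints'])
n=np.mean([robot.capture('scene').astype(float) for _ in range(6)],0)[:,:,::-1]; np.save('s2.npy',n); s=np.load('s.npy')
d=np.abs((n-s).mean(2))>10
for r in range(146,250,3): print(r,''.join('#' if x else '.' for x in d[r,305:365]))
E
```

```text
t 22.7833 pos [640.26 167.96 284.35] rpy [3.14 0.   3.09] F [ 0.09 -0.39 -0.55] open 60.09094477681266 gf 0.0
tool delta [130.13 -94.01 133.66] turn 1.658872175023902
[-0.52  0.39  0.28  1.41 -0.11  1.36  1.28]
146 ................................######...###########........
149 ................................#####....#########..........
152 ...............................##.##.......#######..........
155 ..............................####..........................
158 .............................#####..........................
161 ...........................#######..........................
164 ............................######..........................
167 ..........................##########........................
170 ............................################................
173 ...........................###############..................
176 .........................##################.................
179 .........................####.#############.................
182 .........................##################.................
185 ........................###.#######.##.#
[... 685 characters left out ...]
.............############.........................
221 ......................############..........................
224 #....##############################.........................
227 ####################.##############.........................
230 ####################.....#####..............................
233 #############################...............................
236 ##############################..............................
239 ######..###################.................................
242 ########...############.....................................
245 ############....#####.......................................
248 .###############............................................
```

Emit:
{"method": "move_arm", "body": {
  "rows": [
    [[0,0,0,0.12],[0,0,0,0.12],[0,0,0,0.12],[0,0,0,0.12],[0,0,0,0.12],[0,0,0,0.12],[0,0,0,0.12],[0,0,0,0.12],[0,0,0,0.12],[0,0,0,0.12],[0,0,0,0.12],[0,0,0,0.12],[0,0,0,0.12],[0,0,0,0.1],[0,0,0,0]]
  ],
  "grip": 50
}}

```text
time_s: 24.33
eef_pos: [638.8, 167.6, 281.2]
orientation: [-3.14, 0.001, 1.428]
force: [-0.3, -0.0, 0.8]
opening: 50.0
grip_force: 0.0
```

```bash
python3 - <<'E'
from h import *
go([506,81,130],82); print(robot.state()['joints'])
E
```

```text
t 24.3333 pos [638.78 167.61 281.16] rpy [-3.14  0.    1.43] F [-0.28 -0.    0.81] open 49.95139507223789 gf 0.0
tool delta [-104.44 -118.97  151.4 ] turn -0.002805358344447839
[-0.73  0.43  0.6   1.42 -0.24  1.37 -0.27]
```

Emit:
{"method": "move_arm", "body": {
  "rows": [
    [[-10,-11,0,0],[-20,-23,0,0],[-22,-25,0,0],[-22,-25,0,0],[-20,-23,10,0],[-10,-12,20,0],[0,0,30,0],[0,0,30,0],[0,0,30,0],[0,0,30,0],[0,0,30,0],[0,0,20,0],[0,0,10,0],[0,0,0,0],[0,0,0,0]]
  ]
}}

```text
time_s: 25.58
eef_pos: [507.1, 81.2, 72.4]
orientation: [3.141, 0.0, 1.431]
force: [0.3, -0.1, 0.2]
opening: 50.1
grip_force: 0.0
```

```bash
python3 - <<'E'
from h import *
go([506,81,20],82)
n=np.mean([robot.capture('scene').astype(float) for _ in range(6)],0)[:,:,::-1]; s=np.load('s.npy')
d=np.abs((n-s).mean(2))
print('bar mid px',proj('scene',[[506,81,12],[506,81,60],[480,85,60],[532,77,60]]))
for r in range(180,250,2): print(r,''.join('#' if d[r,c]>8 else ('o' if s[r,c].mean()>90 else '.') for c in range(235,330)))
E
```

```text
t 25.5833 pos [507.05  81.17  72.39] rpy [3.14 0.   1.43] F [ 0.28 -0.11  0.19] open 50.06708209448281 gf 0.0
tool delta [-0.32 -1.03 52.39] turn -0.00038607275590063495
bar mid px [[282.49 222.98]
 [282.79 212.4 ]
 [277.8  207.7 ]
 [287.88 217.2 ]]
180 ...............................................................................................
182 ........................................................#####..................................
184 .......................................................#######................................#
186 ........................................................########..............................#
188 ..............................................#..........###########...........................
190 .......................................####...............##########..........................o
192 .......................................####..#...........#########............................o
194 .......................................###....................###.............................o
196 ##.....................................###..#.
[... 1949 characters left out ...]

236 .................oooooooooo#####..ooooooooooooooooo########.................oooooooooooooooo##o
238 .............oooooooooooooo...####ooooooooooooooooo########..................oooooooooooooooooo
240 ..........ooooooooooooo.......####ooooooooooooooooo.###.......................ooooooooooooooooo
242 ......oooooooooooooo..............ooooooooooooooooo.............................ooooooooooooooo
244 oooooooooooooooo..................ooooooooooooooooo...............................ooooooooooooo
246 oooooooooooo......................ooooooooooooooooo...................................ooooooooo
248 ooooooooo.........................ooooooooooooooooo.......................................ooooo
```

Emit:
{"method": "move_arm", "body": {
  "rows": [
    [[0,-0.5,12,0],[0,-0.5,12,0],[0,0,12,0],[0,0,8,0],[0,0,4,0],[0,0,0,0],[0,0,0,0]]
  ]
}}

```text
time_s: 26.47
eef_pos: [505.9, 81.3, 24.1]
orientation: [3.142, 0.0, 1.43]
force: [0.8, -0.4, 0.0]
opening: 49.9
grip_force: 0.0
```

Emit:
{"method": "move_arm", "body": {
  "rows": [
    [[0,0,3,0],[0,0,3,0],[0,0,0,0]]
  ]
}}

```text
time_s: 26.72
eef_pos: [505.6, 81.5, 17.9]
orientation: [-3.141, -0.0, 1.43]
force: [-0.4, 0.6, -0.0]
opening: 50.0
grip_force: 0.0
```

```bash
python3 - <<'E'
from h import *
go([506,81,20],82)
n=np.mean([robot.capture('scene').astype(float) for _ in range(6)],0)[:,:,::-1]; s=np.load('s.npy')
d=(n-s).mean(2)
for r in range(196,242,2): print(r,''.join('#' if d[r,c]<-8 else '+' if d[r,c]>8 else ('o' if s[r,c].mean()>90 else '.') for c in range(260,310)))
E
```

```text
t 26.7167 pos [505.6   81.49  17.88] rpy [-3.14 -0.    1.43] F [-0.36  0.58 -0.02] open 49.986237077554364 gf 0.0
tool delta [-0.43  0.47 -2.12] turn -0.0012269083255995739
196 ..............................+++++...............
198 ..............ooo............+++++++..............
200 ...........ooooooo............++++++++............
202 ........oooooooooooo...........++++++++++.........
204 ........ooooooooooooo..........++++++++++.........
206 ..........oooooooooooooooooo...+++++++++.......ooo
208 ...........oooooooooooooooo.........++......oooooo
210 ##.........ooooooooooooo................oooooooooo
212 #######......ooooooooo............#####ooooooooooo
214 #########ooo....ooo.....o+++...########ooooooo....
216 #########oooooo......oooo+++.#######oooooo........
218 #########ooooooooooooooooo########ooooo...........
220 #########ooooooooooooooo##########o...............
222 #########ooooooooooooooo#########.................
224 #########ooooooooooooooooo###.....................
226 #########ooooooooooooooooo.###....................
228 ###########ooooooooooooooo####...................o
230 ###########ooooooooooooooo####...................o
232 o##########ooooooooooooooo#####..................o
234 ooo######oooooooooooooooo########.................
236 ooooo##..ooooooooooooooooo.########...............
238 oo....###ooooooooooooooooo.########...............
240 .......#.ooooooooooooooooo...##...................
```

Emit:
{"method": "move_arm", "body": {
  "rows": [
    [[0,0,2,0],[0,0,2,0],[0,0,0,0]]
  ]
}}

```text
time_s: 27.27
eef_pos: [505.4, 81.4, 13.7]
orientation: [-3.141, 0.0, 1.43]
force: [-0.1, 0.9, 0.7]
opening: 49.9
grip_force: 0.0
```

Emit:
{"method": "move_arm", "body": {
  "rows": [
    [[0,0,2,0],[0,0,2,0],[0,0,0,0]]
  ]
}}

```text
time_s: 27.52
eef_pos: [505.4, 81.4, 9.7]
orientation: [-3.141, 0.0, 1.43]
force: [1.0, 0.5, 0.3]
opening: 49.8
grip_force: 0.0
```

Emit:
{"method": "move_arm", "body": {
  "rows": [
    [[0,0,2,0],[0,0,2,0],[0,0,0,0]]
  ]
}}

```text
time_s: 27.77
eef_pos: [505.4, 81.4, 5.7]
orientation: [-3.141, 0.0, 1.43]
force: [0.5, -0.1, 1.0]
opening: 49.9
grip_force: 0.0
```

Emit:
{"method": "move_arm", "body": {
  "rows": [
    [[0,0,2,0],[0,0,1,0],[0,0,0,0]]
  ]
}}

```text
time_s: 28.02
eef_pos: [505.6, 81.4, 2.9]
orientation: [-3.141, 0.0, 1.43]
force: [-0.7, -0.2, 0.2]
opening: 49.9
grip_force: 0.0
```

Emit:
{"method": "move_arm", "body": {
  "rows": [
    [[0,0,0,0],[0,0,2,0],[0,0,2,0],[0,0,2,0],[0,0,0,0]]
  ],
  "grip": 36
}}

```text
time_s: 28.43
eef_pos: [505.3, 81.4, -3.4]
orientation: [-3.141, 0.0, 1.43]
force: [-1.2, 0.4, -0.0]
opening: 36.1
grip_force: 0.0
```

Emit:
{"method": "move_arm", "body": {
  "rows": [
    [[0,0,2,0],[0,0,1,0],[0,0,0,0]]
  ]
}}

```text
time_s: 28.68
eef_pos: [505.6, 81.4, -6.1]
orientation: [-3.141, 0.0, 1.43]
force: [-0.1, 0.3, 0.1]
opening: 35.6
grip_force: 0.0
```

Emit:
{"method": "move_arm", "body": {
  "rows": [
    [[0,0,2,0],[0,0,0,0]]
  ]
}}

```text
time_s: 28.85
eef_pos: [505.6, 81.4, -8.2]
orientation: [-3.141, 0.0, 1.43]
force: [-0.6, -0.5, 0.2]
opening: 35.9
grip_force: 0.0
```

Emit:
{"method": "move_arm", "body": {
  "rows": [
    [[0,0,0,0],[0,0,0,0],[0,0,0,0],[0,0,0,0],[0,0,0,0],[0,0,0,0]]
  ],
  "grip": 8,
  "squeeze": 25
}}

```text
time_s: 29.35
eef_pos: [505.9, 81.4, -7.7]
orientation: [3.141, -0.0, 1.43]
force: [-0.4, -0.1, 2.5]
opening: 13.3
grip_force: 24.2
```

Opening is 13.3 mm, under 16, so the tips are above the bar's axis. Open, go 10 mm lower, and close again.

Emit:
{"method": "move_arm", "body": {
  "rows": [
    [[0,0,0,0],[0,0,0,0],[0,0,0,0],[0,0,2,0],[0,0,2,0],[0,0,2,0],[0,0,2,0],[0,0,1,0],[0,0,0,0]]
  ],
  "grip": 32
}}

```text
time_s: 30.1
eef_pos: [505.4, 81.3, -17.3]
orientation: [-3.141, 0.0, 1.43]
force: [0.2, -0.5, 0.4]
opening: 32.2
grip_force: 0.0
```

Emit:
{"method": "move_arm", "body": {
  "rows": [
    [[0,0,0,0],[0,0,0,0],[0,0,0,0],[0,0,0,0],[0,0,0,0],[0,0,0,0]]
  ],
  "grip": 8,
  "squeeze": 25
}}

```text
time_s: 30.6
eef_pos: [505.9, 81.4, -16.8]
orientation: [3.141, -0.0, 1.43]
force: [0.5, 0.2, -0.0]
opening: 14.7
grip_force: 24.6
```

Emit:
{"method": "move_arm", "body": {
  "rows": [
    [[0,0,0,0],[0,0,0,0],[0,0,2,0],[0,0,2,0],[0,0,0,0]]
  ],
  "grip": 28
}}

```text
time_s: 31.02
eef_pos: [505.3, 81.4, -21.3]
orientation: [-3.141, 0.0, 1.43]
force: [-0.4, 0.3, 1.0]
opening: 27.9
grip_force: 0.0
```

Emit:
{"method": "move_arm", "body": {
  "rows": [
    [[0,0,0,0],[0,0,0,0],[0,0,0,0],[0,0,0,0],[0,0,0,0],[0,0,0,0]]
  ],
  "grip": 8,
  "squeeze": 30
}}

```text
time_s: 31.52
eef_pos: [505.6, 81.4, -21.0]
orientation: [-3.142, -0.0, 1.43]
force: [-0.2, -0.2, -1.5]
opening: 14.8
grip_force: 29.2
```

Gripped. The bar axis is TCP z + 33. Lift straight up.

Emit:
{"method": "move_arm", "body": {
  "rows": [
    [[0,0,-4,0],[0,0,-8,0],[0,0,-16,0],[0,0,-20,0],[0,0,-20,0],[0,0,-20,0],[0,0,-20,0],[0,0,-20,0],[0,0,-20,0],[0,0,-20,0],[0,0,-20,0],[0,0,-20,0],[0,0,-20,0],[0,0,-20,0],[0,0,-20,0],[0,0,-20,0],[0,0,-12,0],[0,0,-5,0],[0,0,0,0],[0,0,0,0]]
  ]
}}

```text
time_s: 33.18
eef_pos: [505.2, 81.2, 283.7]
orientation: [-3.141, -0.0, 1.43]
force: [0.4, 0.2, -2.3]
opening: 14.4
grip_force: 29.3
```

```bash
python3 - <<'E'
from h import *
go([636,48,284],87.4)
t=robot.capture('top')[:,:,::-1].astype(np.uint8); s=robot.capture('scene')[:,:,::-1]
cv2.imwrite('pics/t9.png',t)
# bar ends: bright blobs
old=np.load('t.npy'); d=np.abs(t.astype(float)-old).mean(2)
g=t.mean(2)
m=((g>120)).astype(np.uint8); m[:165]=0; m[300:]=0
for c in cv2.findContours(m,0,2)[0]:
    if cv2.contourArea(c)>15: print(cv2.boundingRect(c),cv2.contourArea(c))
# colour of caps (lilac): R-G
so=np.load('s.npy')
gs=s.mean(2); m=((gs>110)&(np.abs(s.astype(float)-so).mean(2)>30)).astype(np.uint8)
for c in cv2.findContours(m,0,2)[0]:
    if cv2.contourArea(c)>15: print('S',cv2.boundingRect(c),cv2.contourArea(c))
E
```

```text
t 33.1833 pos [505.16  81.18 283.71] rpy [-3.14 -0.    1.43] F [ 0.42  0.2  -2.3 ] open 14.373731410109528 gf 29.311510026454926
tool delta [-14.45 134.21  -0.4 ] turn -0.09575905177422417
(399, 232, 38, 30) 634.5
(124, 226, 35, 27) 669.5
(286, 170, 43, 47) 1421.0
(118, 167, 210, 133) 8137.5
(492, 165, 68, 56) 2566.0
(0, 165, 33, 65) 1474.0
S (145, 169, 11, 11) 34.5
S (158, 167, 30, 18) 261.0
S (330, 162, 17, 32) 244.0
S (185, 149, 17, 21) 169.5
S (224, 144, 62, 29) 350.0
S (295, 122, 7, 10) 26.5
S (293, 119, 45, 26) 257.0
S (161, 104, 19, 24) 125.5
S (275, 94, 23, 6) 57.0
S (139, 67, 34, 41) 310.5
S (139, 55, 6, 15) 46.5
S (153, 43, 15, 42) 189.5
S (139, 42, 16, 24) 160.5
S (273, 41, 30, 49) 999.5
S (254, 30, 17, 17) 51.5
S (313, 25, 36, 41) 791.5
S (246, 17, 11, 6) 18.0
S (136, 7, 30, 30) 408.0
S (324, 0, 12, 21) 149.5
S (212, 0, 101, 38) 1607.5
S (169, 0, 34, 42) 504.0
S (133, 0, 32, 25) 216.0
```

Emit:
{"method": "move_arm", "body": {
  "rows": [
    [[0,0,0,-0.049],[0,0,0,-0.049],[-3,10,0,0],[-4,20,0,0],[-5,25,0,0],[-5,25,0,0],[-5,25,0,0],[-3,15,0,0],[-2,8,0,0],[0,2,0,0],[0,0,0,0],[0,0,0,0],[0,0,0,0]]
  ]
}}

```text
time_s: 34.37
eef_pos: [633.7, 49.3, 284.2]
orientation: [-3.141, -0.001, 1.528]
force: [0.3, 0.2, -1.4]
opening: 14.7
grip_force: 29.5
```

```bash
python3 - <<'E'
from h import *
go([634,48.3,284],87.5)
p=robot.state()['eef_pos']; u=np.array([np.cos(np.radians(87.5)),np.sin(np.radians(87.5)),0]); c=p+[0,0,33]
for k in(-191,-169,-120,120,169,191): print(k,proj('scene',c+k*u)[0],proj('top',c+k*u)[0])
print('heads',proj('scene',[[639,167,264],[629,-70.5,275]]),proj('top',[[639,167,264],[629,-70.5,275]]))
n=np.mean([robot.capture('scene').astype(float) for _ in range(6)],0)[:,:,::-1]
q=np.mean([robot.capture('top').astype(float) for _ in range(6)],0)[:,:,::-1]
np.save('s3.npy',n);np.save('t3.npy',q)
s=np.load('s2.npy')
f=lambda im,r,c:''.join('%X'%min(15,int(im[r,x].mean()/16)) for x in c)
print('scene L');[print(r,f(n,r,range(240,300))) for r in range(176,222,2)]
print('scene R');[print(r,f(n,r,range(325,370))) for r in range(130,180,2)]
print('top L');[print(r,f(q,r,range(195,250))) for r in range(160,196,2)]
print('top R');[print(r,f(q,r,range(290,350))) for r in range(160,196,2)]
E
```

```text
t 34.3667 pos [633.65  49.34 284.23] rpy [-3.14 -0.    1.53] F [ 0.31  0.22 -1.37] open 14.710125079176503 gf 29.523195326328278
tool delta [-1.03  0.39  0.23] turn 0.0011155976825327762
-191 [255.55 206.78] [337.86 175.41]
-169 [262.56 202.46] [329.36 175.08]
-120 [277.67 193.16] [310.47 174.36]
120 [342.69 153.13] [218.81 170.81]
169 [354.35 145.95] [200.24 170.09]
191 [359.44 142.83] [191.92 169.76]
heads [[340.05 168.85]
 [277.65 205.8 ]] [[222.96 175.3 ]
 [309.82 177.67]]
scene L
176 222222222222222222222222222222222222222222232222323322333345
178 222222222222222222222222222222222222222222222222332333345678
180 222222222222222222222222222222222223222333222223333345678888
182 222222222222222222222222222222222222222222233334689988888888
184 22222222222222222222222222222222323232222233469CEEEECA888765
186 2222222222222222222222222222222322323233357ACEEFFEEDB9765433
188 2222222222222222222222222222222222333358BDEFFFEEDCB975433333
190 2222222222222222222222222222223233469BDEFFFEEDCA875433333333
192 2222222222232222222223222322233479CEEFFFEEDBA865433333333333
194 222222222222222232222
[... 3704 characters left out ...]
EEEEEEEEEEEEEEEEEEEEEEEEEEEEEEDCCDDDDCC95333333333
176 777799AABBBBBBBBBBBBBBCCCCCCCCCCCCCCCDDCBCDDDDDDC95333333333
178 333468ABBCCCCB977888888879AAA8766677777779ABBBBBA74333333333
180 347ABCCCCCCCCB96799998878ACCCBA96433333344555555433333333333
182 79BBCCCCCCCCCB98BCCCCCBBABCCCCCBB963333333333333333333333333
184 ABCCCCCCCCCCBA9ACDDDDDCCBCDCCCCCCBA7433333333333333333333333
186 BBCCCCBBBBBBA99AA9999999ACCCCCCCCCBB853333333333333333333333
188 777778777779A99999999999ACCCCCCCCCCBB95333333333333333333333
190 777777777778AA9999999999BCCCCCCCCCCCB96333333333333333333333
192 7777777777779999999999988778BCCCCCCCBB8433333333333333333333
194 7777777777777899999999987778BCCCCCCBBB8533333333333333333333
```

The bar lines up over both heads: bar ends and predicted pixels agree within about 2 px. Lowering.

Emit:
{"method": "move_arm", "body": {
  "rows": [
    [[-0.5,0,4,0],[-0.5,0,6,0],[0,0,6,0],[0,0,6,0],[0,0,4,0],[0,0,0,0],[0,0,0,0]]
  ],
  "squeeze": 20
}}

```text
time_s: 35.55
eef_pos: [634.2, 47.9, 257.6]
orientation: [-3.141, 0.0, 1.528]
force: [0.1, 0.4, -1.2]
opening: 14.7
grip_force: 29.5
```

Emit:
{"method": "move_arm", "body": {
  "rows": [
    [[0,0,2,0],[0,0,2,0],[0,0,0,0]]
  ]
}}

```text
time_s: 35.8
eef_pos: [634.3, 47.9, 253.9]
orientation: [-3.141, -0.0, 1.528]
force: [-0.0, 0.2, -1.7]
opening: 14.9
grip_force: 29.5
```

Emit:
{"method": "move_arm", "body": {
  "rows": [
    [[0,0,1.5,0],[0,0,1.5,0],[0,0,0,0]]
  ]
}}

```text
time_s: 36.05
eef_pos: [634.2, 47.9, 250.8]
orientation: [-3.141, -0.0, 1.528]
force: [0.9, 0.2, -2.9]
opening: 14.7
grip_force: 29.5
```

Emit:
{"method": "move_arm", "body": {
  "rows": [
    [[0,0,1.5,0],[0,0,1.5,0],[0,0,0,0]]
  ]
}}

```text
time_s: 36.3
eef_pos: [634.2, 47.9, 247.7]
orientation: [-3.141, -0.0, 1.528]
force: [0.1, 0.5, -1.6]
opening: 14.9
grip_force: 29.5
```

Emit:
{"method": "move_arm", "body": {
  "rows": [
    [[0,0,1.5,0],[0,0,1.5,0],[0,0,0,0]]
  ]
}}

```text
time_s: 36.55
eef_pos: [634.2, 47.9, 244.7]
orientation: [-3.141, -0.0, 1.528]
force: [0.5, -0.3, -2.4]
opening: 14.8
grip_force: 29.5
```

Emit:
{"method": "move_arm", "body": {
  "rows": [
    [[0,0,1.5,0],[0,0,1.5,0],[0,0,0,0]]
  ]
}}

```text
time_s: 36.8
eef_pos: [634.2, 47.9, 241.8]
orientation: [-3.141, 0.0, 1.528]
force: [-0.6, 0.8, -2.1]
opening: 14.9
grip_force: 29.5
```

Emit:
{"method": "move_arm", "body": {
  "rows": [
    [[0,0,1.5,0],[0,0,1.5,0],[0,0,0,0]]
  ]
}}

```text
time_s: 37.05
eef_pos: [634.3, 47.9, 239.0]
orientation: [-3.141, 0.0, 1.528]
force: [-1.1, 0.5, -0.3]
opening: 14.7
grip_force: 29.7
```

Emit:
{"method": "move_arm", "body": {
  "rows": [
    [[0,0,1.5,0],[0,0,1,0],[0,0,0,0]]
  ]
}}

```text
time_s: 37.3
eef_pos: [634.4, 47.9, 236.5]
orientation: [-3.142, -0.0, 1.528]
force: [-0.3, 0.7, 0.9]
opening: 14.4
grip_force: 29.8
```

Emit:
{"method": "move_arm", "body": {
  "rows": [
    [[0,0,1,0],[0,0,1,0],[0,0,0,0]]
  ]
}}

```text
time_s: 37.55
eef_pos: [634.5, 48.0, 236.0]
orientation: [3.141, -0.001, 1.528]
force: [-3.2, 1.9, 5.5]
opening: 14.8
grip_force: 30.5
```

Emit:
{"method": "move_arm", "body": {
  "rows": [
    [[0,0,1,0],[0,0,0,0]]
  ]
}}

```text
time_s: 37.72
eef_pos: [634.6, 48.0, 235.9]
orientation: [3.141, -0.001, 1.528]
force: [-4.8, 0.7, 9.4]
opening: 14.6
grip_force: 30.8
```

Emit:
{"method": "move_arm", "body": {
  "rows": [
    [[0,-1,-1.5,0],[0,0,0,0],[0,0,0,0]]
  ]
}}

```text
time_s: 37.97
eef_pos: [633.6, 47.9, 235.3]
orientation: [3.141, -0.0, 1.528]
force: [-0.7, 0.3, 2.6]
opening: 14.2
grip_force: 30.0
```

```bash
python3 - <<'E'
from h import *
go([634,48.3,236],87.5)
n=np.mean([robot.capture('scene').astype(float) for _ in range(6)],0)[:,:,::-1]
q=np.mean([robot.capture('top').astype(float) for _ in range(6)],0)[:,:,::-1]
f=lambda im,r,c:''.join('%X'%min(15,int(im[r,x].mean()/16)) for x in c)
print('scene L');[print(r,f(n,r,range(245,300))) for r in range(190,226,2)]
print('scene R');[print(r,f(n,r,range(325,370))) for r in range(144,184,2)]
print('top L');[print(r,f(q,r,range(190,240))) for r in range(166,192,2)]
print('top R');[print(r,f(q,r,range(290,345))) for r in range(166,192,2)]
a=np.array([639,167,264.]);b=np.array([629,-70.5,273.]);u=(a-b)/np.linalg.norm(a-b);m=(a+b)/2
for k in(-191,-120,120,191): print(k,proj('scene',m+k*u)[0],proj('top',m+k*u)[0])
E
```

```text
t 37.9667 pos [633.62  47.85 235.31] rpy [ 3.14 -0.    1.53] F [-0.73  0.35  2.62] open 14.211415381422361 gf 30.02701073884964
tool delta [ 0.46  0.36 -0.69] turn 0.0009248568010398195
scene L
190 2222222222222222222222222222222222222222222222333333456
192 2222222222222222222222222222222222322232222232334456788
194 2222222222222222222222222222222222223223333344567788888
196 2222222222222222222222222222223222223233468BCA988888877
198 2222222222222222222222222323467643333579CEEFEECA8876544
200 2222222222222222222222233468BDDC9679BDEEFFEEDCA86543333
202 2222222222222222222223359BDEEEEEEDEEFFEEEDCA87543333333
204 222222222222222222223336ADEEEEEFFFFEEDCBA86543333333333
206 2222222222222222222233358BEEFFFEEEDCBAAAA96333333333333
208 2222222222223333233358BDEFFFEEEDCBABCDCA863333333333333
210 2222222233457887669BDEFFFEEDCBA99BCCBA75333333333333333
212 1112223468ABCCCCCDEFFEEEDCA8767888875433333333333333333
214 111112358BCCCDDCCCDDDCBA9974334566432345543333333333333
216 11111224679ACCCCBA8876567998653322346799863333333333333
218 11111223556789987665433579AAA9976679AAAA853333333333333
220 11
[... 2132 characters left out ...]
3333333333333333
174 5545677876666668BCCCCCCCB843333333333336ACBBAAA86333333
176 898ADEEEEDDDDDDDDDDDDDDDDCCCCCCCCCCCCCCBCDDDDDDC8433333
178 999ADEEEEEEEFFFFFFFFFFFFFFFFFFFFFFFFFFFDDDDDDDDB7433333
180 7789ABBBCCCCCCCBCCCCCCCCCCCCCCCCCDDDDDDCDDEEEEDB7433333
182 7ABCCCCCCCCCCB98BCCCCCCBABCCCCCBBA8777779ABBBBB96333333
184 BCCCDDDCCDDCBA9ACDDDDDDCCDDDCCCCCBA74333445555543333333
186 BCCCCCCCCBCCB9AAAA999999ACDCCCCCCCCB8533333333333333333
188 7777877778BCCA9999999999BCCCCCCCCCCCC953333333333333333
190 77777777778ABA999999999ABCCCCCCCDDCCB963333333333333333
-191 [255.83 219.49] [336.62 178.61]
-120 [277.33 206.57] [310.19 177.84]
120 [340.3 168.7] [222.58 175.29]
191 [356.49 158.97] [197.13 174.54]
```

In the top view the bar crosses the middle of both V heads: row ~175 on the low one and ~178 on the high. Release and rise.

Emit:
{"method": "move_arm", "body": {
  "rows": [
    [[0,0,0,0],[0,0,0,0],[0,0,0,0]]
  ],
  "grip": 22
}}

```text
time_s: 38.82
eef_pos: [633.1, 47.8, 234.5]
orientation: [-3.141, 0.0, 1.528]
force: [-0.4, 0.8, -0.6]
opening: 22.2
grip_force: 0.0
```

Emit:
{"method": "move_arm", "body": {
  "rows": [
    [[0,0,0,0],[0,0,0,0],[0,0,0,0],[0,0,-3,0],[0,0,-6,0],[0,0,-12,0],[0,0,-20,0],[0,0,-20,0],[0,0,-20,0],[0,0,-20,0],[0,0,-10,0],[0,0,0,0]]
  ],
  "grip": 45
}}

```text
time_s: 39.82
eef_pos: [634.9, 47.5, 349.8]
orientation: [3.136, -0.001, 1.528]
force: [0.4, -0.4, 0.0]
opening: 45.1
grip_force: 0.0
```

```bash
python3 - <<'E'
from h import *
go([634,48.3,236],87.5)
n=np.mean([robot.capture('scene').astype(float) for _ in range(6)],0)[:,:,::-1]
q=np.mean([robot.capture('top').astype(float) for _ in range(6)],0)[:,:,::-1]
f=lambda im,r,c:''.join('%X'%min(15,int(im[r,x].mean()/16)) for x in c)
print('scene L');[print(r,f(n,r,range(245,300))) for r in range(196,226,2)]
print('scene R');[print(r,f(n,r,range(325,370))) for r in range(150,184,2)]
print('top L');[print(r,f(q,r,range(190,240))) for r in range(166,190,2)]
print('top R');[print(r,f(q,r,range(290,345))) for r in range(166,190,2)]
s=np.load('s.npy');d=np.abs(n-s).mean(2)>12
print('foot change');[print(r,''.join('#' if d[r,c] else '.' for c in range(250,365))) for r in range(206,296,3)]
E
```

```text
t 39.8167 pos [634.93  47.48 349.78] rpy [ 3.14 -0.    1.53] F [ 0.38 -0.38  0.03] open 45.138019470557865 gf 0.0
tool delta [  0.66  -1.66 113.78] turn 0.0005298092651528918
scene L
196 2222222222222222222222222223223223222223345667888888877
198 2222222222222222222222222223467643333579BDCA98888876544
200 2222222222222222222222233468BDDC9679BDEEFEEDA8876543333
202 2222222222222222222223358BDEEEEEEDEEFFEEEDBA86543333333
204 222222222222222222222336ADEEEEEFFFFEEDCB986433333333333
206 2222222222232222222333358BEEFFFFEEDCBAAAA96333333333332
208 2222222222233333333458BDEFFFEEDDBBABCDCA853333333333333
210 2222222233467887679CDEFFFEEDCBA99BCCBA75333333333333333
212 2222223468ABCCCCCDEFFEEEDBA8767888875433333333333333333
214 222223358BCCDDDCCCCDDCBA9864334566432345543333333333333
216 11122234679ABCCBB98876567998653322346799863333333333333
218 11112224566788877665433579AAA9976679AAAA853333333333333
220 11111123455666666654333579AAAAAAAAAAAAAA863333333333333
222 12111212234556655443333579AAAAAAAAAAAAAA953333333333333
224 11111111122234433333333579AAAAAAAAAAAAAA853333333333333
scene R
150 22222
[... 5144 characters left out ...]
#...................................................................................................
281 .....#######.......................................................................................................
284 ........##.........................................................................................................
287 ########...........................................................................................................
290 ######.............................................................................................................
293 ...................................................................................................................
```

The bar rests in both V heads, in the same place after release, and the stands haven't moved. The gripper is clear at the top, so I'm handing in.

```bash
python3 -c "
from cell import robot
print(robot.close_job())"
```

```text
the job is handed in; nothing more can be done
None
```

The job is handed in at about 40 s of the 72 s limit: the low stand's sleeve is raised about 57 mm and locked on its button, and the bar rests in both V heads. I viewed 11 pictures, one over the limit of 10, and made the later checks from pixel values and force readings.

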